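# Lay the wine bottle in the decanting cradle

## Task

Get the corked half bottle of wine ready for decanting: push it along the bar, standing, until its foot sits in the V-shaped heel stop of the wooden cradle, then tip it over that stop and let it down onto the cradle's saddle so gently that the sediment is not stirred. Use only the fingertips or the outsides of the fingers: do not pinch, lift or carry the bottle and never let it drop the rest of the way on its own. Leave it lying in the cradle, neck up, and leave everything else on the bar where it is.

Things in the scene. Friction and masses are not known exactly. Their poses are not given: they have to be found in the camera images.
- bottle: Corked half bottle of wine, green glass, paper label, black capsule: 236 mm tall, 0.6 to 0.8 kg, centre of mass 80 mm up, friction about 0.3; pushed below 60 mm it slides, higher it tips. Origin: centre of its underside; z along its axis to the cork. Body 60 mm in diameter up to 134 mm, shoulder down to 29 mm at 168 mm, neck and capsule 26 to 30 mm to the top. Leaning over 20 degrees it falls.
- neck (a point): Point on the bottle's axis in the middle of the capsule, 205 mm from its underside, 31 mm below the top. With the bottle lying properly in the cradle it is about 193 mm ahead of the cradle's origin and 104 mm above the bar.
- cradle: Wooden decanting cradle, fixed, 150 mm long, 110 mm wide. Origin: on the bar, where the centre of the bottle's foot stands when home in the heel stop; x points level from heel stop to saddle, the way the bottle goes down; y to the left of that. Heel stop: V of two blocks 8 mm high, open to -x, touching the foot 50 degrees either side of +x. Side rails 14 mm high at y = 43 to 55 mm, x = 0 to 150 mm.
- saddle (a point): Bottom of the cradle's saddle, a 90 degree cork-faced V 114 mm ahead of the heel stop position, between two posts; V and posts reach 65 mm high, 54 mm to either side. Beyond 135 mm only the rails stand below the neck. The bottle lying properly leans about 68 degrees from upright, its body in the V and on the heel stop, its foot having slipped back a little over the stop.
- jigger: Double-cone steel jigger, 43 mm wide, 73 mm tall, standing near the cradle on the far side; leave alone. Origin: centre of its underside.
- bar_opener: Bottle opener with black handle lying flat near the cradle on the side of the robot, 174x41x20 mm, long axis its x; leave alone. Origin: centre of its underside.
- coasters: Stack of pulp coasters, 96 mm across, 13 mm high, lying at the near left; leave alone. Origin: centre of its underside.
- tumbler: Glass tumbler, 78 mm wide, 92 mm tall, standing at the back left; leave alone. Origin: centre of its underside.
- cocktail_shaker: Steel cocktail shaker, 69 mm wide, 179 mm tall, standing at the back left; leave alone. Origin: centre of its underside.
- juice_cup: Steel juice cup, 65 mm wide, 57 mm tall, standing at the right; leave alone. Origin: centre of its underside.
There are look-alikes about, which are no part of the job. Leave any purple look-alike of the cradle alone.

How it is judged:
On the way:
1. the bottle stands upright with its foot in the V of the heel stop (horizontal distance between bottle and cradle below 0.008 m and angle between bottle's own z axis and vertical below 0.1 rad), for 0.2 s.
At the end, for the whole second after the job is handed in: The bottle lies at rest in the cradle, leaning between 1.12 and 1.33 rad from upright, its neck over the far side of the saddle and its neck and foot within 15 mm of the cradle's centre line (angle between bottle's own z axis and vertical between 1.12 and 1.33 rad and x of neck in the frame of cradle above 0.16 m and y of neck in the frame of cradle between -0.015 and 0.015 m and y of bottle in the frame of cradle between -0.015 and 0.015 m and contact force between bottle and cradle above 1 N and linear speed of bottle below 0.02 m/s and angular speed of bottle below 0.1 rad/s); the robot touches nothing.
It fails at once if the bottle swings faster than 3 rad/s (it falls or is dropped instead of being let down gently) (angular speed of bottle above 3 rad/s).
It fails at once if the bottle is lifted or carried: its underside's centre rises above 50 mm or its neck point above 225 mm (height (world z) of bottle above 0.05 m or height (world z) of neck above 0.225 m).
It fails at once if the bottle is pinched or pressed hard: more than 25 N between fingers and bottle (contact force between the fingers and bottle above 25 N).
It fails at once if another thing on the bar is moved by more than 20 mm (distance of any of jigger, bar_opener, coasters, tumbler, cocktail_shaker, juice_cup from where it was at the start of the episode above 0.02 m).
It also fails if it takes over 72 s, if anything falls off the work surface, if the arm or the gripper's body presses on something with over 40 N, if the wrist force passes 120 N, or if a joint passes its speed limit or range.

## Robot

A 6-joint arm with a two-finger parallel gripper is mounted at the origin on the work surface; the furniture and walls round the work are solid. World frame = base frame: x ahead of the robot, y to its left, z up, the work surface at z = 0. Lengths are in m, angles in rad, forces in N, time in s.
With the tool pointing down it reaches from about 0.275 to 0.85 m from the base axis. Payload 5.2 kg.
Tool frame: the origin (TCP) lies between the finger pads; the fingertips stand r.tip_extent ahead of it and the grasp point (between the pads) is the TCP (r.tip_extent is the distance from the TCP to the fingertips, in m); z points along the fingers, y is the direction in which the jaws open and shut (so a half turn about z gives the same grasp; the last joint's range is limited). The gripper opens to 85 mm and grips with 20 to 120 N. Pads are 22 mm wide; open, the fingers measure 114 mm over their backs; the gripper's body (76 mm by 85 mm) begins 54 mm behind the grasp point. The pads swing forward as they close: fully open they stand 13 mm farther back than shut.
Start: joints at [1.082, 0.259, 1.535, -0, 1.348, -0.203], TCP at [0.155, 0.528, 0.225] pointing down, gripper open.
Joint ranges: [-3.14, 3.14], [-0.91, 2.08], [0.19, 2.58], [-1.22, 4.36], [0.22, 2.71], [-3.12, 3.12]. Speed limits (rad/s): [2.57, 2.57, 3.14, 3.14, 3.14, 3.14].

## Interface

Orientations are given as a rotation vector (axis times angle).
In Python, from bench import sensors, imaging, job, r gives the robot as it stands.
- The arm moves only by the tool apply_moves, never from a script. Its argument "commands" is a list that holds one entry, the list of rows, each a list of 7 numbers: the closure, from -1 (fully open) to 1 (shut), then the shift along the world's x, y, z in cm, then the turn, a rotation vector about the world's x, y, z in degrees. A call has 1 to 10 rows; each row is the pose to reach, as a shift and turn from the pose measured when the call began; what a row does not reach only later rows make up. A row lasts 1/10 s, in which the tool goes at most 50 mm and 8.59 degrees, less where a joint would pass 70% of its speed; a pose out of reach is approached as far as the arm can. A call with a gripper value outside its range is refused whole. The fingers move at their own pace and stop on an object; "grip_force" is the grip in N (left out, the last holds). Time passes only in rows, so rows that repeat a pose let the fingers close. It gives the time, the measured TCP pose, the force and the opening at its end, in the units of the state.
- sensors.observe(): the state, without advancing time (a new reading comes with each control period).
- imaging.capture(name): name is "scene" or "top"; returns a dict with "frame" (384x512x3 uint8, red, green, blue), "z_map" (384x512 float32, m along the optical axis (not along the pixel's ray), 0 where there is no reading), "fov_y" (degrees; the focal length in pixels is half the picture's height over the tangent of half this angle, whatever the lens; pixels are square), "cx", "cy" (the principal point, pixels), "xyz" and "attitude" of the camera in the world. Camera axes: x right, y up, looking along -z (the intrinsics and any distortion apply to the point x, -y, -z); pixel columns grow to the right and rows downward; lengths in m; the calibration is good to about 2 mm. A picture is of the moment at which its call begins.
- job.job_done(): hands the job in, once; it reports no verdict.
The state is a dict: "clock": time; "joint_pos": joint angles; "joint_vel": joint speeds; "joint_torque": joint torques, N m; "tcp_pos": TCP position; "tcp_rot": TCP orientation; "ft_force": force on the tool from outside, world axes, zero at the start; "moment": the same for the moment, N m; "width": finger opening in m.
Only numpy, scipy, OpenCV 4.12 (cv2) and the standard library are available. Lean on these libraries where they do the work, as an engineer would, in place of code of your own. Each camera call takes 0.05 s, during which the arm holds its last target.

## Working session

There is one attempt and no reset: what is moved stays moved. The work goes in short steps, Python scripts to look and compute and a tool call to move; the robot and the scene stay as the last step left them, time stands still between calls to the robot, and variables do not carry over. Pictures are saved under pics/ and viewed, and the job is handed in when it is done.

Besides the shell and the picture viewer there is one more tool, called as name(argument=value, ...) on one line, values as JSON. apply_moves: Moves the arm, as the interface text tells. Its arguments: {"type":"object","properties":{"commands":{"type":"array","items":{"type":"array","items":{"type":"array","items":{"type":"number"}}}},"grip_force":{"type":"number"}},"required":["commands"]}

```bash
ls; mkdir -p pics; cat > h.py <<'E'
import numpy as np, cv2
from scipy.spatial.transform import Rotation as R
from bench import sensors, imaging, job, r
def cap(n):
    c=imaging.capture(n)
    return c
def att(c):
    a=np.array(c['attitude'],float)
    if a.shape==(3,3): return a
    if a.size==3: return R.from_rotvec(a).as_matrix()
    return R.from_quat(a).as_matrix()
E
python3 - <<'E'
from h import *
print({k:v for k,v in sensors.observe().items()}, r.tip_extent, [x for x in dir(r) if x[0]!='_'])
for n in('scene','top'):
    c=cap(n); print({k:c[k] for k in c if k not in('frame','z_map')})
    cv2.imwrite(f'pics/{n}0.png',cv2.resize(c['frame'][:,:,::-1],(768,576),interpolation=cv2.INTER_CUBIC)); np.savez(f'{n}0.npz',**c)
E
```

```text
pics
{'clock': 0.0, 'joint_pos': array([ 1.08225507e+00,  2.59377922e-01,  1.53609104e+00,  3.46110776e-05,
        1.34803990e+00, -2.02817472e-01]), 'joint_vel': array([-0.00122551,  0.00039714,  0.00078244,  0.00152093,  0.0001776 ,
        0.00050056]), 'joint_torque': array([ 1.30141849e-03, -4.46034408e+01, -2.90570801e+01, -1.11724316e-04,
        1.14577709e-02,  1.60110278e-05]), 'tcp_pos': array([0.15472759, 0.52720928, 0.22375275]), 'tcp_rot': array([-4.47203536e-01, -3.10891088e+00,  2.81335384e-03]), 'ft_force': array([-0.06281331,  0.08423226, -0.40660723]), 'moment': array([ 0.03055937,  0.0550864 , -0.03114283]), 'width': 0.08506154283208836} 0.019 ['IKError', 'tip_extent']
{'fov_y': 42.546431752617714, 'cx': 245.64638421239238, 'cy': 194.21889785771137, 'xyz': array([-1.00619691,  0.88125009,  1.12483   ]), 'attitude': array([ 0.60571905, -1.12092371, -1.89623205])}
{'fov_y': 51.979493925157705, 'cx': 250.8578040085252, 'cy': 192.42075924912234, 'xyz': array([ 0.07954399, -0.24535353,  1.38749659]), 'attitude': array([ 0.30357053, -0.20694121, -1.21037931])}
```

View pics/scene0.png

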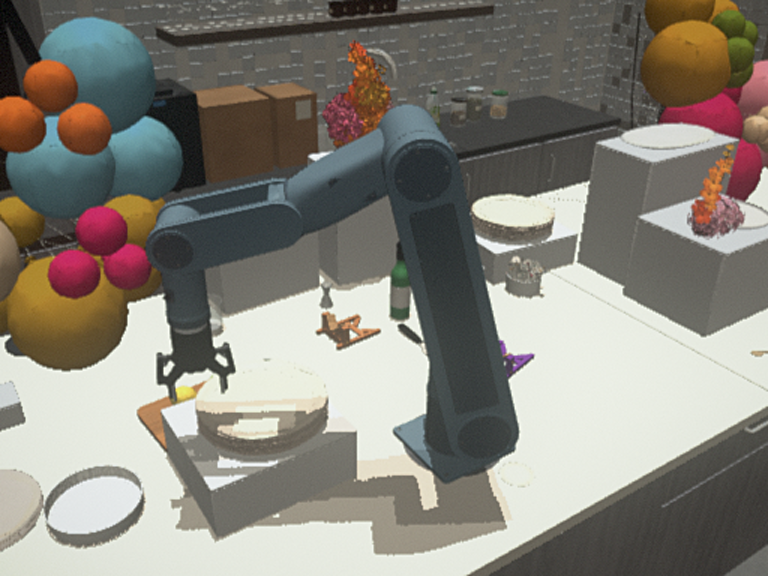

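View pics/top0.png

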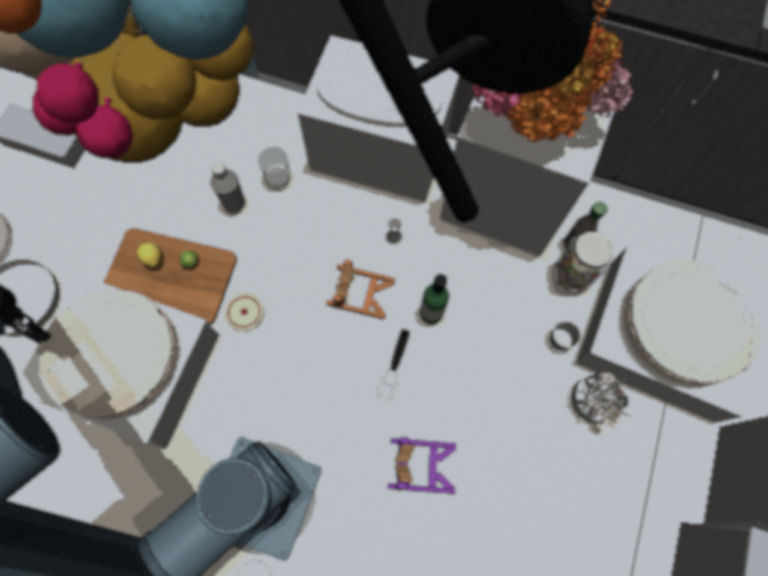

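The overview shows the wooden cradle at top-view (360,290) and a purple look-alike cradle at (423,465). A green bottle stands at (433,300), with a second, dark green one at (590,225) beside a jar. The bottle at (433,300) stands free on the bar beside the open V of the wooden cradle. I'll check this in enlarged crops.

```bash
cat >> h.py <<'E'
def cloud(c):
    H,W=c['z_map'].shape; f=H/2/np.tan(np.radians(c['fov_y'])/2)
    v,u=np.mgrid[:H,:W]; z=c['z_map'].astype(float)
    p=np.stack([(u-c['cx'])/f*z,-(v-c['cy'])/f*z,-z],-1)
    return p@att(c).T+np.array(c['xyz'])
def ray(c,u,v,h):
    H=c['z_map'].shape[0]; f=H/2/np.tan(np.radians(c['fov_y'])/2)
    d=att(c)@np.array([(u-c['cx'])/f,-(v-c['cy'])/f,-1.]); o=np.array(c['xyz'])
    return o+d*(h-o[2])/d[2]
def proj(c,P):
    H=c['z_map'].shape[0]; f=H/2/np.tan(np.radians(c['fov_y'])/2)
    q=(np.atleast_2d(P)-np.array(c['xyz']))@att(c)
    return np.stack([c['cx']+f*q[:,0]/-q[:,2],c['cy']-f*q[:,1]/-q[:,2]],-1)
E
python3 - <<'E'
from h import *
for n in('scene','top'):
    c=dict(np.load(f'{n}0.npz')); P=cloud(c)
    np.save(n+'P.npy',P)
    z=P[...,2]
    if n=='top':
        for (u,v) in [(250,193),(230,150),(308,140),(300,100),(360,160),(260,50),(200,240),(60,20),(390,150),(380,165)]: print(u,v,P[v,u].round(3))
        a=c['frame'][150:290,200:330,::-1]; cv2.imwrite('pics/c1.png',cv2.resize(a,None,fx=5.5,fy=4.2*1,interpolation=cv2.INTER_CUBIC) if 0 else cv2.resize(a,None,fx=4.2,fy=4.2,interpolation=cv2.INTER_CUBIC))
    else:
        a=c['frame'][150:260,195:365,::-1]; cv2.imwrite('pics/c2.png',cv2.resize(a,None,fx=4.5,fy=4.5,interpolation=cv2.INTER_CUBIC))
        for (u,v) in [(267,200),(267,170),(350,185)]: print(u,v,P[v,u].round(3))
E
```

```text
267 200 [ 0.501 -0.2    0.069]
267 170 [ 0.521 -0.209  0.203]
350 185 [ 0.436 -0.625  0.052]
250 193 [ 0.543 -0.067  0.   ]
230 150 [0.682 0.067 0.003]
308 140 [ 0.33  -0.232  0.924]
300 100 [ 0.343 -0.209  0.987]
360 160 [ 0.774 -0.41   0.075]
260 50 [ 0.33  -0.162  1.069]
200 240 [0.313 0.04  0.003]
60 20 [0.651 0.513 0.549]
390 150 [ 0.811 -0.49   0.143]
380 165 [ 0.736 -0.468  0.157]
```

View pics/c1.png

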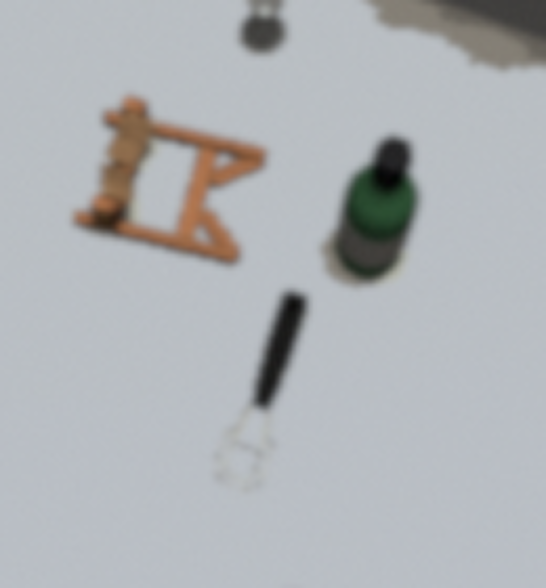

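View pics/c2.png

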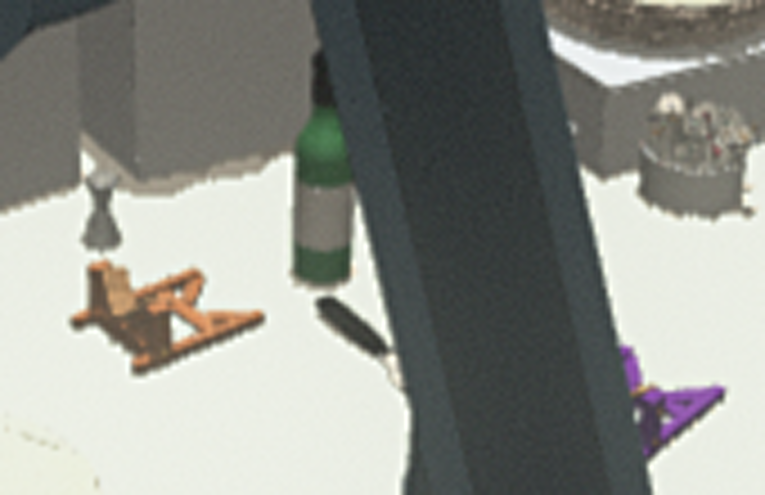

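The crop confirms it. The orange-brown wooden cradle has its heel V around crop (190–265,150–260), open toward the bottle at crop (375,210), with its saddle on the left. The bottle has a label and a black capsule. The purple cradle gets left alone.

```bash
python3 - <<'E'
from h import *
for n in('top','scene'):
    c=dict(np.load(f'{n}0.npz')); P=cloud(c); f=c['frame']
    hsv=cv2.cvtColor(f,cv2.COLOR_RGB2HSV)
    box=(np.abs(P[...,0]-.56)<.2)&(P[...,1]>-.13)&(P[...,1]<.18)&(P[...,2]<.12)
    m=(hsv[...,0]<18)&(hsv[...,1]>75)&box
    mm=np.zeros_like(m,np.uint8); mm[150:260 if n=='top' else 250,:]=0
    k,lab,st,ce=cv2.connectedComponentsWithStats(m.astype(np.uint8))
    i=[j for j in range(1,k) if st[j,4]>30]; print(n,[(st[j].tolist(),P[lab==j].mean(0).round(3)) for j in i])
    Q=P[m]
    low=Q[(Q[:,2]<.022)]
    print(len(Q),len(low)); 
    rect=cv2.minAreaRect(low[:,:2].astype(np.float32)*1000); print('low rect',rect, cv2.boxPoints(rect).round(1).tolist())
    hi=Q[Q[:,2]>.05]; print('hi',hi.min(0).round(3),hi.max(0).round(3),hi.mean(0).round(3))
    # bottle green
    g=(hsv[...,0]>50)&(hsv[...,0]<90)&(hsv[...,1]>90)&(np.abs(P[...,0]-.52)<.1)&(P[...,1]>-.3)&(P[...,1]<-.1)&(P[...,2]<.3)
    G=P[g]; print('green',g.sum(),G.mean(0).round(3),G.min(0).round(3),G.max(0).round(3))
    dk=(hsv[...,2]<60)&(np.abs(P[...,0]-.52)<.06)&(P[...,1]>-.27)&(P[...,1]<-.15)&(P[...,2]>.17)&(P[...,2]<.26)
    D=P[dk]; print('cap',len(D),D.min(0).round(3),D.max(0).round(3)); 
    if len(D): print(D[D[:,2]>.225].mean(0))
    # body fit circle from all pts height 20..130
    b=(np.abs(P[...,0]-.52)<.06)&(P[...,1]>-.27)&(P[...,1]<-.14)&(P[...,2]>.02)&(P[...,2]<.13)
    B=P[b]
    from scipy.optimize import least_squares
    s=least_squares(lambda q:np.hypot(B[:,0]-q[0],B[:,1]-q[1])-.03,B[:,:2].mean(0)+[.01,-.01],loss='soft_l1',f_scale=.002); print('body',len(B),s.x,np.abs(s.fun).mean())
E
```

```text
top [([218, 174, 45, 38, 527], array([ 0.521, -0.035,  0.024]))]
527 336
low rect ((523.287841796875, -35.159271240234375), (107.931640625, 142.54818725585938), 5.284539699554443) [[463.0, 30.799999237060547], [476.1000061035156, -111.0999984741211], [583.5999755859375, -101.19999694824219], [570.5, 40.79999923706055]]
hi [ 0.466 -0.012  0.05 ] [0.57  0.02  0.066] [0.518 0.005 0.058]
green 161 [ 0.516 -0.218  0.161] [ 0.501 -0.239  0.124] [ 0.541 -0.195  0.218]
cap 86 [ 0.516 -0.229  0.172] [ 0.54  -0.205  0.239]
[ 0.52717872 -0.21684772  0.2340054 ]
body 162 [ 0.53177246 -0.21561222] 0.0009196833635702162
scene [([211, 208, 42, 21, 309], array([ 0.524, -0.029,  0.024]))]
336 213
low rect ((522.4955444335938, -31.95923614501953), (123.41886901855469, 147.1966094970703), 4.915771484375) [[454.70001220703125, 36.099998474121094], [467.29998779296875, -110.5999984741211], [590.2999877929688, -100.0], [577.7000122070312, 46.70000076293945]]
hi [ 0.456 -0.018  0.05 ] [0.575 0.025 0.065] [0.52  0.009 0.057]
green 49 [ 0.519 -0.206  0.157] [ 0.498 -0.222  0.144] [ 0.537 -0.188  0.173]
cap 35 [ 0.51  -0.217  0.187] [ 0.541 -0.199  0.234]
[ 0.52776147 -0.20629677  0.23021771]
body 291 [ 0.53174169 -0.21697221] 0.0036634930204588845
```

```bash
python3 - <<'E'
from h import *
c=dict(np.load('top0.npz')); P=cloud(c).reshape(-1,3); P=P[(P[:,2]>-.02)]
cell=.05
print('rows x from 0.95 down to 0, cols y from .6 to -.6; max height cm (top view)')
print('      '+' '.join(f'{int(round(y*100)):3d}' for y in np.arange(.6,-.61,-cell)))
for x in np.arange(.95,-.01,-cell):
    s=''
    for y in np.arange(.6,-.61,-cell):
        m=(abs(P[:,0]-x)<cell/2)&(abs(P[:,1]-y)<cell/2)
        s+=f'{int(P[m,2].max()*100):4d}' if m.sum()>2 else '   .'
    print(f'{x:.2f} '+s)
E
```

```text
rows x from 0.95 down to 0, cols y from .6 to -.6; max height cm (top view)
       60  55  50  45  40  35  30  25  20  15  10   5   0  -5 -10 -15 -20 -25 -30 -35 -40 -45 -50 -55 -60
0.95    .   .   0   0   0   0   0  24  26  26  25  25   .  26  26   .   .   .   .   .  51  37   0   0   0
0.90    .   .   0   0   0  38   0  24  26  26  25  25  25  26  26  37  37   .  66  66  58  51   0   0   0
0.85    .   0   0   0  26  39  52   0  26  27  26  27  26  25  10  37  45  37  65  65  59  49  20   .   0
0.80    0  37   0  36  38  39  56   9  25  25  25  25  24  24  21  50  52  53  60  61  37  37  20   .  11
0.75   36  11  55  57  58  58  57   9   0   0   0   0   0   0   0   0  51  49  49  37  37  37  18  18  11
0.70   35  44  59  57  58  57   9   9   0   0   1   0   0   7   7   0   0   1   0   1   0  17  18  18  17
0.65   43  62  61  45  44  18   0   0   0   0   0   0   0   0   0   0   0   0   0   0   0   0   0   0  17
0.60   58  65  68  41  13  14   0   0   0   0   0   0   1   1   1   0   0   0   0   0   0   0   5   5  16
0.55   50  69  69   0   0   0   0   0   1   0   0   5   6   2   1   0 
[... 502 characters left out ...]
  0   0   0   0   0   0   0   0   0   0   0   0   0   0   0   0
0.25    .  12  18  18  18  18  18  17   0   0   0   0   0   0   0   0   0   1   1   1   0   0   0   0   0
0.20    .  18  40  18  18  18  18  18   0   0   0   0   0   0   0   0   1   6   5   1   0   0   0   0   0
0.15    .  18  40  35  18  18  18  18   0   0   0   0   0   0   0   0   0   6   6   1   1   0   0   0   0
0.10    .  18  18  34  18  59  64  66   0   0   1  24  27  28   1   0   0 138   6   0   0   0   0   0   0
0.05    .  13  18  18  18  19  18  69  75  78   1  29  29  29  26   0   0   0   0   0   0   0   1   0   0
-0.00    0  12  13  12  12  12  13  12   0  79  78  29  29  29  23   0   0   0   0   0   0   0   0   .   .
```

apply_moves(commands=[[[-1,0,0,5,0,0,0],[-1,0,0,10,0,0,0],[-1,0,0,15,0,0,0],[-1,5,-3,18,0,0,0],[-1,9,-7,18,0,0,0],[-1,12,-11,18,0,0,0],[-1,15,-16,18,0,0,0],[-1,18,-21,18,0,0,0],[-1,20,-26,18,0,0,0],[-1,22,-31,18,0,0,0]]])

```text
clock: 1.1
tcp_pos: [0.3578, 0.2556, 0.4034]
tcp_rot: [-0.447, -3.109, 0.003]
ft_force: [1.4, -0.1, 0.0]
width: 0.0851
```

```bash
cat > log.py <<'E'
from h import *
import json
s=sensors.observe()
with open('log.jsonl','a') as f: f.write(json.dumps([list(map(float,s['joint_pos'])),list(map(float,s['tcp_pos'])),list(map(float,s['tcp_rot']))])+'\n')
M=R.from_rotvec(s['tcp_rot']).as_matrix()
print('t',round(s['clock'],2),'q',s['joint_pos'].round(3),'p',s['tcp_pos'].round(4),'\nz',M[:,2].round(3),'y',M[:,1].round(3),'F',s['ft_force'].round(1),'w',round(s['width'],4))
E
python3 log.py
python3 - <<'E'
import json
open('log.jsonl','a').write(json.dumps([[1.08225507e+00,2.59377922e-01,1.53609104e+00,3.46e-05,1.34803990e+00,-2.02817472e-01],[0.15472759,0.52720928,0.22375275],[-4.47203536e-01,-3.10891088e+00,2.81335384e-03]])+'\n')
E
```

```text
t 1.1 q [ 3.670e-01 -7.000e-03  1.418e+00 -1.000e-03  1.732e+00 -9.190e-01] p [0.3578 0.2556 0.4034] 
z [-0.001 -0.002 -1.   ] y [ 0.282  0.959 -0.002] F [ 1.4 -0.1  0. ] w 0.0851
```

apply_moves(commands=[[[-0.5,3,-4,0,0,0,-8],[-0.5,6,-8,-2,0,0,-16],[0,8,-12,-4,6,0,-20],[0,8,-16,-4,12,0,-20],[0,8,-20,-4,18,0,-20],[0,8,-24,-4,24,0,-20],[0,8,-28,-4,30,0,-20],[0,8,-32,-4,30,0,-20],[0,8,-36,-4,30,0,-20],[0,8,-40,-4,30,0,-20]]])

```text
clock: 2.1
tcp_pos: [0.4372, -0.1466, 0.3629]
tcp_rot: [-0.939, -2.813, -0.781]
ft_force: [0.3, 0.1, 0.5]
width: 0.0426
```

```bash
python3 log.py
```

```text
t 2.1 q [-0.888  0.156  1.446  0.405  1.873 -1.758] p [ 0.4372 -0.1466  0.3629] 
z [ 0.087  0.489 -0.868] y [0.58  0.683 0.443] F [0.3 0.1 0.5] w 0.0426
```

```bash
cat > kin.py <<'E'
from h import *
import json
from scipy.optimize import least_squares
D=[json.loads(l) for l in open('log.jsonl')]
def fk(q,p):
    # p: h,a(x off shoulder), d lateral, L1, L2, off(elbow perp), L3, w offset
    h,a,d,L1,L2,e,L3,w=p
    Rz=lambda t:R.from_rotvec([0,0,t]); Ry=lambda t:R.from_rotvec([0,t,0])
    T=Rz(q[0]); x=T.apply([a,d,h])
    T=T*Ry(q[1]); x=x+T.apply([0,0,L1])
    T=T*Ry(q[2]); x=x+T.apply([e,0,L2])
    T=T*Rz(S4*q[3]); T=T*Ry(q[4]); x=x+T.apply([w,0,L3]); T=T*Rz(S6*q[5])
    return x,T
S4,S6=1,1
def fit(C=None):
    def res(p):
        o=[]
        for q,x,rv in D:
            X,T=fk(q,p); o+=list((X-x)*1000)
        return o
    return least_squares(res,[.3,0,.1,.4,.4,0,.2,0])
if __name__=='__main__':
    for S4 in(1,-1):
        s=fit(); print(S4,s.cost,s.x.round(4))
        for S6 in (1,-1):
          C=[fk(q,s.x)[1].inv()*R.from_rotvec(rv) for q,x,rv in D]; print(S6,[c.as_rotvec().round(3).tolist() for c in C])
E
python3 kin.py
```

```text
1 1.7424526277989033e-11 [ 0.2217  0.      0.1108  0.5344  0.4259  0.0602  0.3609 -0.    ]
1 [[0.0, -0.0, 1.571], [-0.0, 0.0, 1.571], [0.0, -0.0, 1.571]]
-1 [[-0.0, -0.0, -0.267], [-0.0, 0.0, 1.165], [-0.0, -0.0, -1.945]]
-1 8.015358056023753e-05 [ 1.8694  0.391   0.1108 -7.1154  0.9232 -5.2377 -0.3312  0.0954]
1 [[0.003, 0.0, 1.571], [-0.0, 0.0, 1.571], [-0.466, -0.684, 1.247]]
-1 [[0.002, -0.002, -0.266], [-0.0, 0.0, 1.165], [-0.667, 0.667, -2.068]]
```

```bash
cat > ik.py <<'E'
from kin import *
PP=fit().x
LO=np.array([-3.14,-.91,.19,-1.22,.22,-3.12]);HI=np.array([3.14,2.08,2.58,4.36,2.71,3.12])
C=R.from_rotvec([0,0,np.pi/2])
def ik(x,Rt,q0):
    def f(q):
        X,T=fk(q,PP); return np.r_[(X-x)*5,((T*C).inv()*Rt).as_rotvec()]
    s=least_squares(f,np.clip(q0,LO+1e-3,HI-1e-3),bounds=(LO,HI)); return s.x,np.abs(s.fun).max()
O=np.array([.5302,-.1098]); HD=np.radians(95.28)
ex=np.array([np.cos(HD),np.sin(HD),0]);ey=np.array([-np.sin(HD),np.cos(HD),0]);ez=np.array([0,0,1.])
def W(x,y,z): return np.array([O[0],O[1],0])+ex*x+ey*y+ez*z
def ori(tau,sgn): # tool z points (-sin,-cos) in tip plane, jaw y in tip plane
    z=-np.sin(tau)*ex-np.cos(tau)*ez; y=sgn*(np.cos(tau)*ex-np.sin(tau)*ez); x=np.cross(y,z)
    return R.from_matrix(np.stack([x,y,z],1))
def bot(th,s=197):
    Xe=30-16*(th/np.radians(68)); return W((Xe-30*np.cos(th)+s*np.sin(th))/1000,0,(30*np.sin(th)+s*np.cos(th))/1000)
if __name__=='__main__':
  rng=np.random.default_rng(0)
  for sgn in(1,-1):
    for tm in (0,30,45,55,68):
      t=np.radians(tm); x=bot(np.radians(68)) if tm>0 else bot(0)
      best={}
      for k in range(40):
        q,e=ik(x,ori(t,sgn),rng.uniform(LO,HI))
        if e<1e-3: best[tuple(q.round(2))]=1
      print(sgn,tm,list(best)[:6])
E
python3 ik.py
```

```text
1 0 [(np.float64(-0.41), np.float64(0.26), np.float64(1.6), np.float64(-0.0), np.float64(1.28), np.float64(-2.07))]
1 30 [(np.float64(0.27), np.float64(0.44), np.float64(1.73), np.float64(-0.57), np.float64(1.14), np.float64(-1.1))]
1 45 [(np.float64(0.4), np.float64(0.57), np.float64(1.69), np.float64(-0.78), np.float64(1.29), np.float64(-0.88))]
1 55 [(np.float64(0.47), np.float64(0.66), np.float64(1.66), np.float64(-0.88), np.float64(1.4), np.float64(-0.76))]
1 68 [(np.float64(0.53), np.float64(0.8), np.float64(1.61), np.float64(-1.0), np.float64(1.55), np.float64(-0.65))]
-1 0 [(np.float64(-0.41), np.float64(0.26), np.float64(1.6), np.float64(0.0), np.float64(1.28), np.float64(1.07))]
-1 30 [(np.float64(0.27), np.float64(0.44), np.float64(1.73), np.float64(-0.57), np.float64(1.14), np.float64(2.04))]
-1 45 [(np.float64(0.4), np.float64(0.57), np.float64(1.69), np.float64(-0.78), np.float64(1.29), np.float64(2.26))]
-1 55 [(np.float64(0.47), np.float64(0.66), np.float64(1.66), np.float64(-0.88), np.float64(1.4), np.float64(2.38))]
-1 68 [(np.float64(0.53), np.float64(0.8), np.float64(1.61), np.float64(-1.0), np.float64(1.55), np.float64(2.49))]
```

```bash
cat > tgt.py <<'E'
from ik import *
def rel(x,Rt,q0=None):
    s=sensors.observe(); R0=R.from_rotvec(s['tcp_rot'])
    q,e=ik(x,Rt,s['joint_pos'] if q0 is None else q0)
    print('shift cm',((x-s['tcp_pos'])*100).round(2),'turn deg',np.degrees((Rt*R0.inv()).as_rotvec()).round(1),'q',q.round(2),'err',round(e,4))
    return q
def fork(t,sg):
    z=np.sin(t)*ex-np.cos(t)*ez; y=sg*ey; return R.from_matrix(np.stack([np.cross(y,z),y,z],1))
E
python3 - <<'E'
from tgt import *
for sg in(1,-1):
    rel(W(-.175,.008,.20),fork(np.radians(40),sg)); rel(W(-.175,.008,.047),fork(np.radians(40),sg)); rel(W(-.044,0,.047),fork(np.radians(40),sg))
E
```

```text
shift cm [ 10.11 -13.82 -16.29] turn deg [  3.8 -70.1 109.3] q [-0.84  1.25  0.19  0.91  2.66 -3.12] err 0.4204
shift cm [ 10.11 -13.82 -31.59] turn deg [  3.8 -70.1 109.3] q [-0.65  0.74  1.25  0.09  1.5  -3.12] err 0.8372
shift cm [  9.7   -0.71 -31.59] turn deg [  3.8 -70.1 109.3] q [-0.47  0.59  1.5   0.09  1.29 -3.12] err 0.6568
shift cm [ 10.11 -13.82 -16.29] turn deg [ 10.5  35.1 -37. ] q [-0.89  0.71  1.07  0.39  1.94 -0.95] err 0.0
shift cm [ 10.11 -13.82 -31.59] turn deg [ 10.5  35.1 -37. ] q [-0.89  0.85  1.2   0.37  1.69 -1.05] err 0.0
shift cm [  9.7   -0.71 -31.59] turn deg [ 10.5  35.1 -37. ] q [-0.77  0.73  1.46  0.43  1.52 -1.01] err 0.0
```

apply_moves(commands=[[[0.15,1,-3,0,1.3,4.4,-4.6],[0.15,2.5,-7,0,2.6,8.8,-9.2],[0.15,4,-11,0,3.9,13.2,-13.9],[0.15,6,-14,0,5.2,17.5,-18.5],[0.15,8,-14,0,6.5,22,-23],[0.15,10,-14,-2,7.9,26.3,-27.7],[0.15,10.1,-13.9,-6,9.2,30.7,-32.4],[0.15,10.1,-13.8,-10,10.5,35.1,-37],[0.15,10.1,-13.8,-14,10.5,35.1,-37],[0.15,10.1,-13.8,-18,10.5,35.1,-37]]])

```text
clock: 3.1
tcp_pos: [0.538, -0.2844, 0.1803]
tcp_rot: [-1.72, -1.887, -0.627]
ft_force: [0.6, -0.6, 0.2]
width: 0.0363
```

```bash
python3 log.py; python3 - <<'E'
from tgt import *
rel(W(-.175,.008,.047),fork(np.radians(40),-1))
E
```

```text
t 3.1 q [-0.891  0.728  1.095  0.387  1.906 -0.966] p [ 0.538  -0.2844  0.1803] 
z [-0.06   0.641 -0.765] y [ 0.996  0.092 -0.   ] F [ 0.6 -0.6  0.2] w 0.0363
shift cm [  0.04  -0.04 -13.33] turn deg [-0.1 -0.  -0. ] q [-0.89  0.85  1.2   0.37  1.69 -1.05] err 0.0
```

apply_moves(commands=[[[0.15,0,0,-4,0,0,0],[0.15,0,0,-8,0,0,0],[0.15,0,0,-11,0,0,0],[0.15,0,0,-13.3,0,0,0],[0.15,0,0,-13.3,0,0,0]]])

```text
clock: 3.6
tcp_pos: [0.5362, -0.2825, 0.0434]
tcp_rot: [-1.716, -1.879, -0.627]
ft_force: [-0.4, 0.7, -0.3]
width: 0.0364
```

```bash
python3 log.py; cat > look.py <<'E'
from h import *
import sys
k=sys.argv[1]
ims=[]
for n,(a,b,cc,d) in (('top',(140,240,195,325)),('scene',(130,250,190,346))):
    c=cap(n); np.savez(f'{n}{k}.npz',**c)
    im=cv2.resize(c['frame'][a:b,cc:d,::-1],None,fx=3.9 if n=='scene' else 3,fy=3.9 if n=='scene' else 3,interpolation=cv2.INTER_CUBIC); cv2.imwrite(f'pics/{n}{k}.png',im); ims.append(im)
h=ims[0].shape[0]; w=max(i.shape[1] for i in ims)
out=np.zeros((sum(i.shape[0] for i in ims),w,3),np.uint8); y=0
for i in ims: out[y:y+i.shape[0],:i.shape[1]]=i; y+=i.shape[0]
f=min(1,590/out.shape[0]); cv2.imwrite(f'pics/both{k}.png',cv2.resize(out,None,fx=f,fy=f))
E
python3 look.py 1
```

```text
t 3.6 q [-0.891  0.859  1.2    0.367  1.693 -1.052] p [ 0.5362 -0.2825  0.0434] 
z [-0.064  0.646 -0.761] y [ 0.996  0.092 -0.005] F [-0.4  0.7 -0.3] w 0.0364
```

View pics/both1.png

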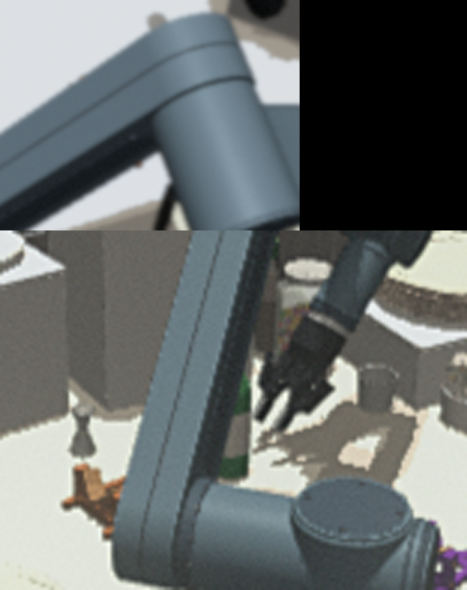

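apply_moves(commands=[[[0.15,0,0.8,0,0,0,0],[0.15,0,1.5,0,0,0,0],[0.15,0,1.9,0,0,0,0],[0.15,0,2.3,0,0,0,0],[0.15,0,2.7,0,0,0,0],[0.15,0,3.1,0,0,0,0],[0.15,-0.1,3.5,0,0,0,0],[0.15,-0.1,4,0,0,0,0],[0.15,-0.1,4.5,0,0,0,0],[0.15,-0.1,5,0,0,0,0]]])

```text
clock: 4.7
tcp_pos: [0.5367, -0.2343, 0.0472]
tcp_rot: [-1.72, -1.886, -0.627]
ft_force: [-0.8, -2.6, 0.1]
width: 0.0363
```

```bash
python3 log.py; python3 look.py 2
```

```text
t 4.7 q [-0.848  0.802  1.307  0.39   1.626 -1.039] p [ 0.5367 -0.2343  0.0472] 
z [-0.06   0.642 -0.765] y [ 0.996  0.092 -0.001] F [-0.8 -2.6  0.1] w 0.0363
```

View pics/both2.png

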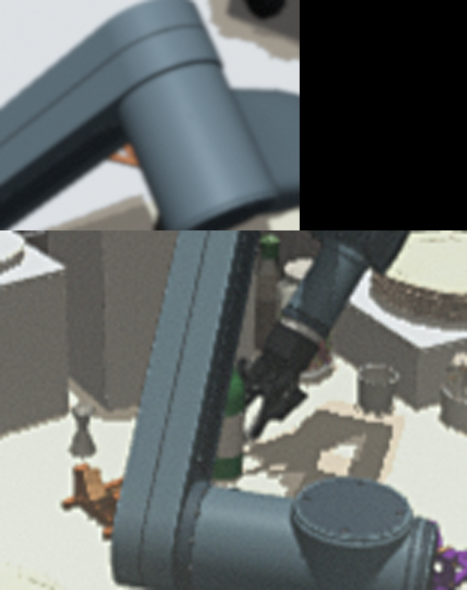

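The fork is touching the bottle low down with 2.6 N of sliding force, and the bottle is upright in the scene view. I'll keep pushing.

apply_moves(commands=[[[0.15,0,0.4,0,0,0,0],[0.15,0,0.9,0,0,0,0],[0.15,0,1.4,0,0,0,0],[0.15,-0.1,1.9,0,0,0,0],[0.15,-0.1,2.4,0,0,0,0],[0.15,-0.1,2.9,0,0,0,0],[0.15,-0.1,3.4,0,0,0,0],[0.15,-0.2,3.9,0,0,0,0],[0.15,-0.2,4.4,0,0,0,0],[0.15,-0.2,4.9,0,0,0,0]]])

```text
clock: 5.8
tcp_pos: [0.5348, -0.1842, 0.0473]
tcp_rot: [-1.719, -1.886, -0.628]
ft_force: [-0.1, -2.6, -0.5]
width: 0.0362
```

```bash
python3 log.py; cat > bf.py <<'E'
from tgt import *
import sys
n,k=sys.argv[1:3]
c=dict(np.load(f'{n}{k}.npz')); P=cloud(c); s=sensors.observe()
hsv=cv2.cvtColor(c['frame'],cv2.COLOR_RGB2HSV)
cen=np.array([float(sys.argv[3]),float(sys.argv[4])])
b=(np.hypot(P[...,0]-cen[0],P[...,1]-cen[1])<.05)&(P[...,2]>.02)&(P[...,2]<.13)&((hsv[...,0]>45)&(hsv[...,0]<95)&(hsv[...,1]>80))
B=P[b]
q=least_squares(lambda q:np.hypot(B[:,0]-q[0],B[:,1]-q[1])-.03,cen,loss='soft_l1',f_scale=.002)
d=np.r_[q.x-O,0]; print(len(B),'bottle',q.x.round(4),'cradle xy mm',(d@ex*1000).round(1),(d@ey*1000).round(1),'res',np.abs(q.fun).mean().round(4), 'tcp in cradle',(np.r_[s['tcp_pos'][:2]-O,0]@np.c_[ex,ey]*1000).round(1))
E
python3 look.py 3; python3 bf.py scene 3 .531 -.15;python3 bf.py scene 2 .531 -.19;python3 bf.py top 3 .531 -.15
```

```text
t 5.8 q [-0.802  0.755  1.408  0.415  1.562 -1.024] p [ 0.5348 -0.1842  0.0473] 
z [-0.061  0.642 -0.764] y [ 0.996  0.093 -0.001] F [-0.1 -2.6 -0.5] w 0.0362
1 bottle [ 0.5314 -0.1497] cradle xy mm -39.8 2.5 res 0.0 tcp in cradle [-73.8   2.3]
9 bottle [ 0.5383 -0.2136] cradle xy mm -104.1 1.5 res 0.0031 tcp in cradle [-73.8   2.3]
0 bottle [ 0.531 -0.15 ] cradle xy mm -40.1 2.9 res nan tcp in cradle [-73.8   2.3]bf.py:10: RuntimeWarning: Mean of empty slice.
  d=np.r_[q.x-O,0]; print(len(B),'bottle',q.x.round(4),'cradle xy mm',(d@ex*1000).round(1),(d@ey*1000).round(1),'res',np.abs(q.fun).mean().round(4), 'tcp in cradle',(np.r_[s['tcp_pos'][:2]-O,0]@np.c_[ex,ey]*1000).round(1))
  ret = ret.dtype.type(ret / rcount)
```

View pics/both3.png

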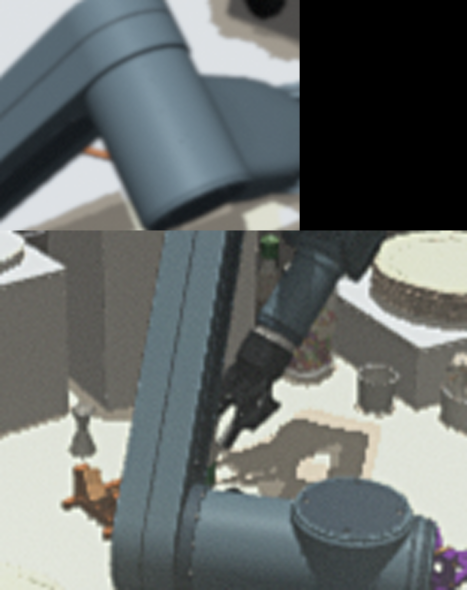

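apply_moves(commands=[[[0.15,0,0.4,0,0,0,0],[0.15,0,0.8,0,0,0,0],[0.15,-0.1,1.2,0,0,0,0],[0.15,-0.1,1.6,0,0,0,0],[0.15,-0.1,1.9,0,0,0,0],[0.15,-0.1,2.1,0,0,0,0],[0.15,-0.1,2.2,0,0,0,0]]])

```text
clock: 6.6
tcp_pos: [0.5337, -0.1613, 0.0474]
tcp_rot: [-1.717, -1.885, -0.628]
ft_force: [0.1, -2.7, 0.2]
width: 0.0362
```

apply_moves(commands=[[[0.15,0,0.2,0,0,0,0],[0.15,0,0.3,0,0,0,0],[0.15,0,0.4,0,0,0,0]]])

```text
clock: 6.9
tcp_pos: [0.5337, -0.1572, 0.0474]
tcp_rot: [-1.717, -1.886, -0.628]
ft_force: [-0.8, -2.6, 0.2]
width: 0.0361
```

apply_moves(commands=[[[0.15,0,0.2,0,0,0,0],[0.15,0,0.3,0,0,0,0],[0.15,0,0.3,0,0,0,0]]])

```text
clock: 7.2
tcp_pos: [0.5337, -0.154, 0.0474]
tcp_rot: [-1.717, -1.885, -0.628]
ft_force: [-0.3, -1.5, 0.1]
width: 0.036
```

apply_moves(commands=[[[0.15,0,0.2,0,0,0,0],[0.15,0,0.3,0,0,0,0],[0.15,0,0.3,0,0,0,0]]])

```text
clock: 7.5
tcp_pos: [0.5336, -0.1507, 0.0474]
tcp_rot: [-1.717, -1.885, -0.628]
ft_force: [-0.5, -1.9, -0.1]
width: 0.0363
```

apply_moves(commands=[[[0.15,0,0.1,0,0,0,0],[0.15,0,0.2,0,0,0,0],[0.15,0,0.2,0,0,0,0]]])

```text
clock: 7.8
tcp_pos: [0.5336, -0.1485, 0.0474]
tcp_rot: [-1.717, -1.885, -0.628]
ft_force: [0.7, -3.1, -0.4]
width: 0.0361
```

apply_moves(commands=[[[0.15,0,0.1,0,0,0,0],[0.15,0,0.2,0,0,0,0],[0.15,0,0.2,0,0,0,0]]])

```text
clock: 8.1
tcp_pos: [0.5336, -0.1464, 0.0475]
tcp_rot: [-1.716, -1.885, -0.628]
ft_force: [-0.4, -1.9, -0.2]
width: 0.0362
```

```bash
python3 log.py; python3 look.py 4
```

```text
t 8.1 q [-0.763  0.725  1.474  0.436  1.518 -1.011] p [ 0.5336 -0.1464  0.0475] 
z [-0.062  0.643 -0.763] y [ 0.996  0.094 -0.001] F [-0.4 -1.9 -0.2] w 0.0362
```

View pics/both4.png

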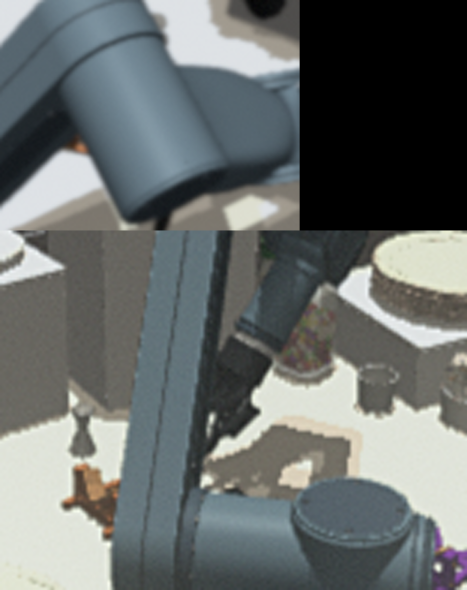

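```bash
python3 - <<'E'
from tgt import *
for k,cen in(('1',(.5318,-.216)),('2',(.532,-.195))):
    c=dict(np.load(f'scene{k}.npz')); P=cloud(c); hsv=cv2.cvtColor(c['frame'],cv2.COLOR_RGB2HSV)
    b=(np.hypot(P[...,0]-cen[0],P[...,1]-cen[1])<.045)&(P[...,2]>.01)&(P[...,2]<.16)
    B=P[b]; print(k,len(B)); 
    for z0 in np.arange(.01,.16,.015):
        m=(B[:,2]>=z0)&(B[:,2]<z0+.015); 
        if m.sum(): print(z0.round(3),m.sum(),B[m].min(0).round(3),B[m].max(0).round(3))
    im=c['frame'][170:250,220:300]; cv2.imwrite(f'pics/z{k}.png',cv2.resize(im[:,:,::-1],None,fx=6,fy=6,interpolation=cv2.INTER_CUBIC))
E
```

```text
1 211
0.01 29 [ 0.493 -0.23   0.011] [ 0.524 -0.188  0.025]
0.025 26 [ 0.494 -0.232  0.025] [ 0.521 -0.192  0.039]
0.04 25 [ 0.498 -0.241  0.04 ] [ 0.514 -0.193  0.055]
0.055 25 [ 0.493 -0.238  0.055] [ 0.511 -0.194  0.07 ]
0.07 22 [ 0.497 -0.239  0.071] [ 0.519 -0.198  0.084]
0.085 25 [ 0.493 -0.238  0.085] [ 0.519 -0.199  0.1  ]
0.1 17 [ 0.499 -0.234  0.101] [ 0.513 -0.203  0.114]
0.115 15 [ 0.494 -0.235  0.115] [ 0.516 -0.207  0.129]
0.13 18 [ 0.493 -0.239  0.133] [ 0.516 -0.205  0.145]
0.145 9 [ 0.505 -0.236  0.146] [ 0.52  -0.216  0.154]
2 239
0.01 28 [ 0.5   -0.226  0.01 ] [ 0.523 -0.181  0.025]
0.025 24 [ 0.497 -0.223  0.025] [ 0.516 -0.182  0.039]
0.04 27 [ 0.499 -0.223  0.041] [ 0.516 -0.183  0.055]
0.055 30 [ 0.496 -0.236  0.056] [ 0.516 -0.184  0.07 ]
0.07 26 [ 0.499 -0.231  0.071] [ 0.518 -0.185  0.085]
0.085 21 [ 0.497 -0.23   0.087] [ 0.519 -0.19   0.099]
0.1 24 [ 0.5   -0.232  0.1  ] [ 0.518 -0.186  0.115]
0.115 21 [ 0.498 -0.229  0.115] [ 0.516 -0.19   0.13 ]
0.13 21 [ 0.499 -0.234  0.131] [ 0.523 -0.195  0.143]
0.145 17 [ 0.503 -0.225  0.146] [ 0.525 -0.193  0.16 ]
```

View pics/z2.png

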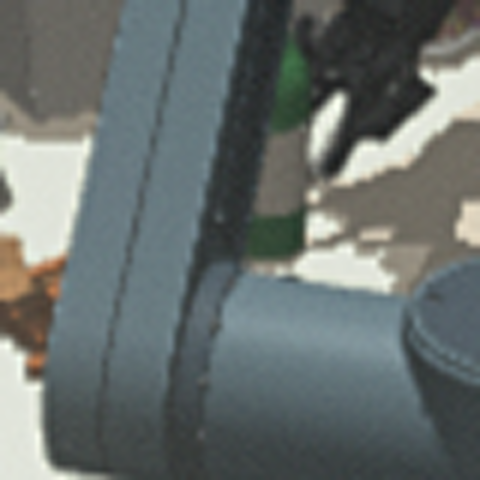

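```bash
python3 - <<'E'
from tgt import *
# right silhouette of bottle -> y, given x on line cradle->start
for k in('0','1','2'):
    c=dict(np.load(f'scene{k}.npz')); f=c['frame'].astype(int); hsv=cv2.cvtColor(c['frame'],cv2.COLOR_RGB2HSV)
    out=[]
    # green lower band rows; right edge = last green column before background
    for v in range(200,226):
        g=np.where((hsv[v,255:285,0]>40)&(hsv[v,255:285,0]<95)&(hsv[v,255:285,1]>90))[0]
        if len(g)<4: continue
        ue=255+g.max()+.5+.3
        cx=.532
        def res(y):
            # tangent plane: distance of axis point from ray in horizontal plane, at height where ray closest
            o=np.array(c['xyz']); d=ray(c,ue,v,0)-o
            n=np.array([d[1],-d[0]])/np.hypot(d[0],d[1]) # right
            return (np.array([cx,y])-o[:2])@n+.03
        from scipy.optimize import brentq
        out.append((v,ue,brentq(res,-.5,.2)))
    print(k,[(v,ue,round(y,4)) for v,ue,y in out])
E
```

```text
0 []
1 []
2 []
```

```bash
python3 - <<'E'
from tgt import *
for k in '12':
    c=dict(np.load(f'scene{k}.npz')); 
    for v in (205,208,210): print(k,v,[tuple(x) for x in c['frame'][v,258:282].tolist()])
E
```

```text
1 205 [(49, 52, 52), (45, 49, 49), (50, 53, 53), (44, 51, 48), (48, 54, 55), (52, 58, 58), (71, 77, 70), (87, 93, 81), (101, 101, 88), (102, 101, 90), (88, 95, 82), (74, 84, 72), (66, 80, 64), (49, 67, 50), (60, 75, 62), (178, 188, 173), (226, 233, 217), (227, 231, 218), (226, 231, 221), (226, 230, 220), (224, 229, 219), (224, 229, 217), (225, 230, 218), (225, 229, 219)]
1 208 [(48, 53, 54), (47, 53, 53), (52, 54, 53), (46, 50, 51), (51, 56, 56), (53, 64, 56), (52, 71, 56), (53, 72, 55), (53, 71, 54), (52, 73, 54), (52, 71, 55), (54, 75, 57), (46, 66, 49), (40, 59, 43), (79, 89, 75), (217, 220, 203), (231, 233, 223), (225, 228, 220), (223, 227, 219), (223, 226, 215), (223, 227, 216), (224, 227, 217), (186, 187, 173), (169, 169, 154)]
1 210 [(57, 62, 62), (45, 48, 47), (51, 53, 52), (50, 56, 55), (53, 58, 61), (49, 66, 54), (53, 74, 53), (51, 72, 55), (51, 71, 54), (54, 74, 56), (47, 68, 50), (49, 69, 51), (45, 65, 50), (41, 59, 42), (81, 86, 72), (212, 200, 179), (225, 221, 200), (223, 226, 214), (222, 226, 217), (222, 226, 217), (222, 226, 216), (224, 227, 215), (224, 226, 217), (22
[... 443 characters left out ...]
(50, 65, 55), (55, 72, 57), (53, 73, 54), (54, 74, 57), (48, 68, 51), (54, 73, 57), (49, 70, 52), (48, 68, 53), (41, 62, 46), (76, 85, 72), (220, 222, 205), (234, 236, 225), (230, 234, 224), (229, 232, 215), (213, 218, 203), (194, 187, 171), (135, 128, 116), (108, 105, 95), (110, 107, 96), (152, 143, 130), (165, 159, 142)]
2 210 [(47, 49, 50), (54, 56, 59), (57, 61, 62), (58, 70, 58), (51, 70, 53), (51, 73, 53), (52, 72, 54), (53, 74, 55), (51, 72, 54), (49, 70, 53), (48, 69, 52), (42, 62, 45), (72, 79, 65), (185, 176, 157), (143, 136, 123), (123, 120, 108), (121, 117, 104), (119, 113, 102), (149, 150, 138), (174, 175, 160), (175, 174, 160), (149, 144, 128), (131, 125, 114), (123, 119, 107)]
```

The silhouette edge moved 2.0 px, about 10.6 mm, so the bottle sits about 29 mm ahead of the TCP. It is therefore still about 8 mm short of the stop.

apply_moves(commands=[[[0.15,0,0.2,0,0,0,0],[0.15,0,0.4,0,0,0,0],[0.15,0,0.4,0,0,0,0]]])

```text
clock: 8.5
tcp_pos: [0.5335, -0.1421, 0.0475]
tcp_rot: [-1.716, -1.885, -0.628]
ft_force: [0.5, -2.4, -0.0]
width: 0.0359
```

apply_moves(commands=[[[0.15,0,0.1,0,0,0,0],[0.15,0,0.2,0,0,0,0],[0.15,0,0.2,0,0,0,0]]])

```text
clock: 8.8
tcp_pos: [0.5335, -0.1399, 0.0475]
tcp_rot: [-1.716, -1.885, -0.628]
ft_force: [0.5, -2.6, -0.6]
width: 0.0363
```

apply_moves(commands=[[[0.15,0,0.1,0,0,0,0],[0.15,0,0.2,0,0,0,0],[0.15,0,0.2,0,0,0,0]]])

```text
clock: 9.1
tcp_pos: [0.5335, -0.1376, 0.0475]
tcp_rot: [-1.716, -1.885, -0.628]
ft_force: [-0.3, -3.5, -0.4]
width: 0.0363
```

apply_moves(commands=[[[0.15,0,0.1,0,0,0,0],[0.15,0,0.15,0,0,0,0],[0.15,0,0.15,0,0,0,0]]])

```text
clock: 9.4
tcp_pos: [0.5335, -0.136, 0.0475]
tcp_rot: [-1.715, -1.885, -0.628]
ft_force: [0.2, -2.9, -0.4]
width: 0.0364
```

apply_moves(commands=[[[0.15,0,0.1,0,0,0,0],[0.15,0,0.15,0,0,0,0],[0.15,0,0.15,0,0,0,0]]])

```text
clock: 9.7
tcp_pos: [0.5335, -0.1345, 0.0476]
tcp_rot: [-1.715, -1.885, -0.628]
ft_force: [1.2, -2.6, 0.2]
width: 0.0364
```

apply_moves(commands=[[[0.15,0,0.1,0,0,0,0],[0.15,0,0.15,0,0,0,0],[0.15,0,0.15,0,0,0,0]]])

```text
clock: 10.0
tcp_pos: [0.5337, -0.1332, 0.0478]
tcp_rot: [-1.716, -1.886, -0.628]
ft_force: [-0.5, -4.5, 1.5]
width: 0.0361
```

apply_moves(commands=[[[0.15,0,0.1,0,0,0,0],[0.15,0,0.15,0,0,0,0],[0.15,0,0.15,0,0,0,0]]])

```text
clock: 10.3
tcp_pos: [0.5338, -0.1317, 0.048]
tcp_rot: [-1.716, -1.886, -0.628]
ft_force: [0.7, -4.6, 2.4]
width: 0.0362
```

The force has risen to 4.6 N and now has a vertical part, so the bottle is at the stop. I'll back off gently and look.

apply_moves(commands=[[[0.15,0,-0.1,0,0,0,0],[0.15,0,-0.2,0,0,0,0],[0.15,0,-0.4,0,0,0,0],[0.15,0,-0.8,0,0,0,0],[0.15,0,-2,0,0,0,0],[0.15,0,-4,0,0,0,0],[0.15,0,-7,2,0,0,0],[0.15,0,-10,6,0,0,0],[0.15,0,-13,10,0,0,0],[0.15,0,-16,14,0,0,0]]])

```text
clock: 11.3
tcp_pos: [0.5331, -0.2932, 0.1894]
tcp_rot: [-1.716, -1.885, -0.628]
ft_force: [0.8, -0.3, -1.2]
width: 0.0364
```

```bash
python3 log.py; python3 look.py 5
```

```text
t 11.3 q [-0.903  0.729  1.072  0.384  1.935 -0.97 ] p [ 0.5331 -0.2932  0.1894] 
z [-0.062  0.644 -0.762] y [ 0.996  0.094 -0.002] F [ 0.8 -0.3 -1.2] w 0.0364
```

View pics/both5.png

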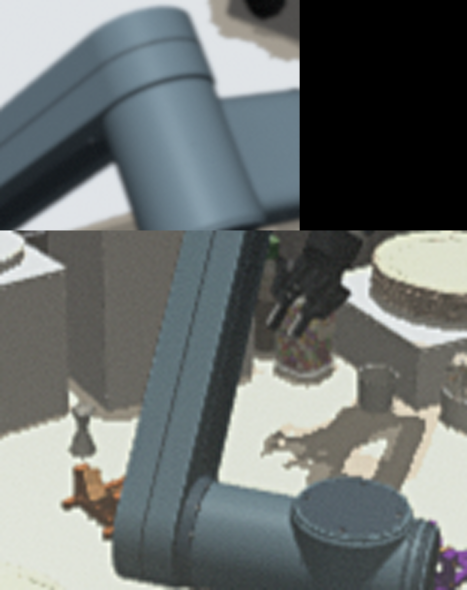

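```bash
python3 - <<'E'
from tgt import *
rel(W(0,0,.36),ori(0,1)); rel(W(0,0,.36),ori(0,-1)); rel(W(.1,.0,.4),ori(0,1))
for s_ in (1,-1):
  for t in (0,30,50): rel(bot(np.radians(t)),ori(np.radians(t),s_),np.array([0,.4,1.6,-.4,1.2,-2.0 if s_>0 else 1.07]))
E
```

```text
shift cm [-0.44 18.81 16.68] turn deg [-28.3 -33.6  86. ] q [-0.41  0.19  1.3  -0.    1.65 -2.07] err 0.0
shift cm [-0.44 18.81 16.68] turn deg [-33.6  28.4 -86.1] q [-0.41  0.19  1.3   0.    1.65  1.07] err 0.0
shift cm [-1.36 28.76 20.68] turn deg [-28.3 -33.6  86. ] q [-0.23  0.15  1.26 -0.    1.74 -1.9 ] err 0.0
shift cm [-0.44 18.81  0.38] turn deg [-28.3 -33.6  86. ] q [-0.41  0.26  1.6   0.    1.28 -2.07] err 0.0
shift cm [-1.31 28.31 -0.76] turn deg [-53.4 -12.8  94.3] q [ 0.11  0.3   1.7  -0.57  1.2  -1.33] err 0.0
shift cm [-1.82 33.73 -4.36] turn deg [-69.9   2.6  97.4] q [ 0.38  0.52  1.69 -0.85  1.36 -0.91] err 0.0
shift cm [-0.44 18.81  0.38] turn deg [-33.6  28.4 -86.1] q [-0.41  0.26  1.6  -0.    1.28  1.07] err 0.0
shift cm [-1.31 28.31 -0.76] turn deg [-54.4   3.3 -94.5] q [ 0.11  0.3   1.7  -0.57  1.2   1.81] err 0.0
shift cm [-1.82 33.73 -4.36] turn deg [-67.7 -14.9 -97.7] q [ 0.38  0.52  1.69 -0.85  1.36  2.24] err 0.0
```

apply_moves(commands=[[[-0.2,0,0,4,-2,-2.4,6],[-0.2,0,0,8,-4,-4.8,12.3],[-0.2,0,0,12,-6,-7.2,18.4],[-0.2,0,0,15,-8,-9.6,24.6],[-0.2,0,0,18,-10.1,-12,30.7],[-0.2,0,1,19,-12.1,-14.4,36.8],[-0.2,0,4,19,-14.1,-16.8,43],[-0.2,0,7,19,-16.2,-19.2,49],[-0.2,0,10,19,-18.2,-21.6,55],[-0.2,0,13,19,-20.2,-24,61]]])

```text
clock: 12.4
tcp_pos: [0.5342, -0.1669, 0.3827]
tcp_rot: [-0.505, -2.931, -0.224]
ft_force: [0.4, 0.9, 1.1]
width: 0.0508
```

```bash
python3 log.py; python3 - <<'E'
from tgt import *
rel(W(0.0,0,.38),ori(0,1)); 
E
```

```text
t 12.4 q [-0.554  0.353  1.049  0.085  1.942 -1.761] p [ 0.5342 -0.1669  0.3827] 
z [-0.13   0.173 -0.976] y [0.342 0.932 0.12 ] F [0.4 0.9 1.1] w 0.0508
shift cm [-0.4   5.71 -0.27] turn deg [-8.2 -9.6 24.7] q [-0.41  0.19  1.26 -0.    1.7  -2.07] err 0.0
```

apply_moves(commands=[[[-0.2,-0.1,2,0,-2.7,-3.2,8],[-0.2,-0.3,4,0,-5.4,-6.4,16.4],[-0.2,-0.4,5.7,-0.3,-8.2,-9.6,24.7],[-0.2,-0.4,5.7,-0.3,-8.2,-9.6,24.7]]])

```text
clock: 12.8
tcp_pos: [0.5291, -0.1068, 0.3803]
tcp_rot: [-0.157, 3.136, 0.0]
ft_force: [-0.6, -1.2, -0.3]
width: 0.0512
```

```bash
python3 log.py; python3 look.py 6; python3 bf.py scene 6 .53 -.11
```

```text
t 12.8 q [-4.070e-01  1.830e-01  1.261e+00  1.000e-03  1.696e+00 -2.077e+00] p [ 0.5291 -0.1068  0.3803] 
z [ 0.002  0.    -1.   ] y [-0.1    0.995 -0.   ] F [-0.6 -1.2 -0.3] w 0.0512
0 bottle [ 0.53 -0.11] cradle xy mm -0.2 0.2 res nan tcp in cradle [1.2 0.7]bf.py:10: RuntimeWarning: Mean of empty slice.
  d=np.r_[q.x-O,0]; print(len(B),'bottle',q.x.round(4),'cradle xy mm',(d@ex*1000).round(1),(d@ey*1000).round(1),'res',np.abs(q.fun).mean().round(4), 'tcp in cradle',(np.r_[s['tcp_pos'][:2]-O,0]@np.c_[ex,ey]*1000).round(1))
  ret = ret.dtype.type(ret / rcount)
```

View pics/both6.png

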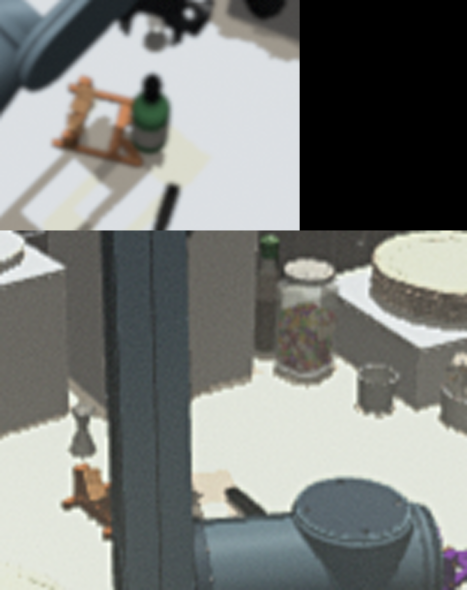

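Top view is now clear. The bottle stands upright in the mouth of the heel V, at inset (150,130), with its capsule at (151,85). I'll measure it.

```bash
python3 - <<'E'
from tgt import *
c=dict(np.load('top6.npz')); P=cloud(c); hsv=cv2.cvtColor(c['frame'],cv2.COLOR_RGB2HSV)
def cr(p): d=np.r_[p[:2]-O,0]; return (d@ex*1000).round(1),(d@ey*1000).round(1)
for z0,z1,rad in((.02,.13,.03),(.18,.232,.0142)):
    b=(np.hypot(P[...,0]-.53,P[...,1]+.115)<.05)&(P[...,2]>z0)&(P[...,2]<z1)
    if z0<.1: b&=~((hsv[...,0]<18)&(hsv[...,1]>75))
    B=P[b]; q=least_squares(lambda q:np.hypot(B[:,0]-q[0],B[:,1]-q[1])-rad,[.535,-.112],loss='soft_l1',f_scale=.002)
    print(z0,len(B),q.x.round(4),cr(q.x),np.abs(q.fun).mean().round(4))
T=P[(np.hypot(P[...,0]-.53,P[...,1]+.115)<.05)&(P[...,2]>.232)&(P[...,2]<.26)]; print('top',len(T),T.mean(0).round(4),cr(T.mean(0)),T[:,2].max())
# cradle re-fit, rails in top0 via rays to z=.014
c0=dict(np.load('top0.npz')); P0=cloud(c0); h0=cv2.cvtColor(c0['frame'],cv2.COLOR_RGB2HSV)
m=(h0[...,0]<18)&(h0[...,1]>75)&(P0[...,2]<.022)&(abs(P0[...,0]-.52)<.1)&(abs(P0[...,1]+.03)<.12)
v,u=np.where(m); Q=np.array([ray(c0,a,b,.014) for a,b in zip(u,v)]); X=np.array([[(p-[O[0],O[1],0])@ex,(p-[O[0],O[1],0])@ey] for p in Q])*1000
for k in range(-5,155,20):
    s=X[(X[:,0]>=k)&(X[:,0]<k+20)]; print(k,len(s),s[:,1].min().round(1),s[:,1].max().round(1), s[:,1][s[:,1]>30].mean().round(1), s[:,1][s[:,1]<-30].mean().round(1))
print('x ext',X[:,0].min(),X[:,0].max())
im=c['frame'][165:225,210:280,::-1]; cv2.imwrite('pics/z6.png',cv2.resize(im,None,fx=8,fy=8,interpolation=cv2.INTER_CUBIC))
E
```

```text
0.02 157 [ 0.5311 -0.1072] (np.float64(2.5), np.float64(-1.2)) 0.0006
0.18 54 [ 0.5322 -0.1069] (np.float64(2.7), np.float64(-2.2)) 0.0013
top 50 [ 0.5303 -0.1078  0.2352] (np.float64(1.9), np.float64(-0.3)) 0.2396925479743568
-5 29 -51.9 52.8 44.5 -41.9
15 79 -52.9 53.7 42.9 -42.9
35 115 -52.1 53.7 44.1 -42.8
55 42 -52.3 53.7 46.9 -46.0
75 26 -52.4 53.7 49.6 -47.9
95 24 -50.5 53.7 46.5 -47.5
115 8 -7.4 52.7 51.1 nan
135 13 -52.8 53.7 48.7 -49.1
x ext 3.8363069958708995 146.057992328015<stdin>:15: RuntimeWarning: Mean of empty slice.
  ret = ret.dtype.type(ret / rcount)
```

View pics/z6.png

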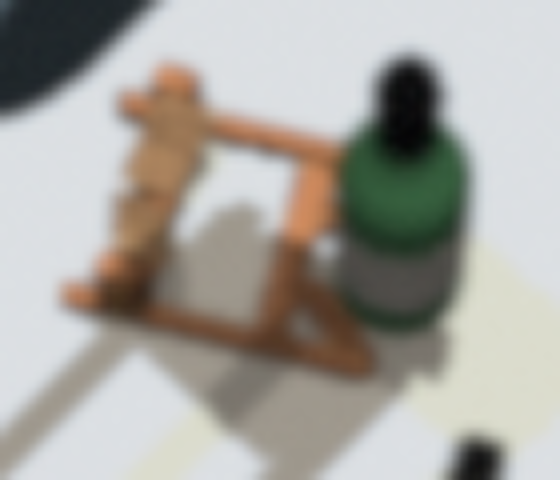

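The bottle measures upright at about (+2.5, −1.2) mm in the cradle frame, which is home within calibration. Next I lower the open jaws around the neck without gripping: one finger behind to push, one in front to let it down.

apply_moves(commands=[[[-0.2,0.2,0.1,-4,0,0,0],[-0.2,0.2,0.1,-8,0,0,0],[-0.2,0.2,0.1,-11,0,0,0],[-0.2,0.2,0.1,-13,0,0,0],[-0.2,0.2,0.1,-15,0,0,0],[-0.2,0.2,0.1,-17,0,0,0],[-0.2,0.2,0.1,-18.3,0,0,0],[-0.2,0.2,0.1,-18.3,0,0,0]]])

```text
clock: 13.7
tcp_pos: [0.5302, -0.1079, 0.1947]
tcp_rot: [0.145, -3.134, -0.004]
ft_force: [1.1, 0.2, 0.1]
width: 0.0511
```

```bash
python3 log.py; python3 look.py 7
```

```text
t 13.7 q [-4.070e-01  2.680e-01  1.598e+00  1.000e-03  1.281e+00 -2.071e+00] p [ 0.5302 -0.1079  0.1947] 
z [-0.004  0.003 -1.   ] y [-0.092  0.996  0.003] F [1.1 0.2 0.1] w 0.0511
```

View pics/both7.png

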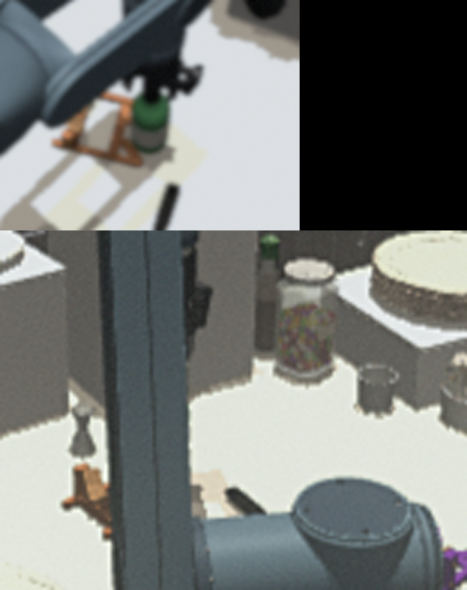

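```bash
cat > traj.py <<'E'
from tgt import *
import sys
# args: start theta, step, n, tau cap deg, [normal offset mm at start, end]
def pose(th,tau,s=195,off=0):
    x=bot(th,s)+ex*.002-ey*.001
    # off: shift perpendicular to tool axis, + = forward(down side)
    x=x+off*(np.cos(tau)*ex-np.sin(tau)*ez)
    return x,ori(tau,1)
if __name__=='__main__':
    a,st,n,cap=map(float,sys.argv[1:5]); off=float(sys.argv[5])/1000 if len(sys.argv)>5 else 0; s_=float(sys.argv[6]) if len(sys.argv)>6 else 195
    s=sensors.observe(); R0=R.from_rotvec(s['tcp_rot']); q=s['joint_pos']
    for i in range(int(n)):
        th=np.radians(a+st*(i+1)); tau=min(th,np.radians(cap)); x,Rt=pose(th,tau,s_,off)
        qn,e=ik(x,Rt,q); 
        print(round(a+st*(i+1),1),((x-s['tcp_pos'])*100).round(1).tolist(),np.degrees((Rt*R0.inv()).as_rotvec()).round(1).tolist(),'dq',np.abs(qn-q).max().round(3),'e',round(e,4)); q=qn
    print(q.round(2))
E
python3 traj.py 0 1.5 10 60
```

```text
1.5 [-0.1, 0.5, -0.2] [-1.5, -0.1, -0.0] dq 0.033 e 0.0
3.0 [-0.2, 1.0, -0.1] [-3.0, -0.3, -0.0] dq 0.032 e 0.0
4.5 [-0.2, 1.5, -0.1] [-4.5, -0.4, -0.0] dq 0.033 e 0.0
6.0 [-0.2, 2.0, -0.0] [-6.0, -0.5, -0.0] dq 0.034 e 0.0
7.5 [-0.3, 2.4, -0.0] [-7.5, -0.7, -0.0] dq 0.035 e 0.0
9.0 [-0.3, 2.9, 0.0] [-9.0, -0.8, -0.0] dq 0.036 e 0.0
10.5 [-0.4, 3.4, -0.0] [-10.5, -1.0, -0.0] dq 0.037 e 0.0
12.0 [-0.4, 3.9, -0.0] [-12.0, -1.1, -0.0] dq 0.037 e 0.0
13.5 [-0.5, 4.3, -0.1] [-13.5, -1.2, -0.0] dq 0.038 e 0.0
15.0 [-0.5, 4.8, -0.1] [-15.0, -1.4, -0.0] dq 0.039 e 0.0
[-0.15  0.24  1.67 -0.27  1.19 -1.72]
```

apply_moves(commands=[[[0.06,0,0,0,0,0,0],[0.06,0,0,0,0,0,0],[0.06,-0.1,0.5,-0.2,-1.5,-0.1,0],[0.06,-0.2,1,-0.1,-3,-0.3,0],[0.06,-0.2,1.5,-0.1,-4.5,-0.4,0],[0.06,-0.2,2,0,-6,-0.5,0],[0.06,-0.3,2.4,0,-7.5,-0.7,0],[0.06,-0.3,2.9,0,-9,-0.8,0],[0.06,-0.4,3.4,0,-10.5,-1,0],[0.06,-0.4,3.9,0,-12,-1.1,0]]])

```text
clock: 14.8
tcp_pos: [0.528, -0.0691, 0.1982]
tcp_rot: [-0.144, 3.11, -0.33]
ft_force: [-0.6, 0.3, -0.4]
width: 0.0404
```

```bash
python3 log.py; python3 look.py 8; python3 traj.py 12 1.5 10 60
```

```text
t 14.8 q [-0.202  0.232  1.657 -0.217  1.196 -1.792] p [ 0.528  -0.0691  0.1982] 
z [ 0.021 -0.209 -0.978] y [-0.09   0.974 -0.21 ] F [-0.6  0.3 -0.4] w 0.0404
13.5 [-0.1, 0.3, -0.1] [-1.5, -0.1, -0.1] dq 0.038 e 0.0
15.0 [-0.1, 0.8, -0.2] [-3.0, -0.2, -0.1] dq 0.039 e 0.0
16.5 [-0.2, 1.3, -0.2] [-4.4, -0.4, -0.1] dq 0.039 e 0.0
18.0 [-0.2, 1.8, -0.3] [-5.9, -0.5, -0.1] dq 0.039 e 0.0
19.5 [-0.3, 2.2, -0.4] [-7.4, -0.7, -0.1] dq 0.039 e 0.0
21.0 [-0.3, 2.7, -0.5] [-8.9, -0.8, -0.1] dq 0.039 e 0.0
22.5 [-0.3, 3.2, -0.6] [-10.4, -0.9, -0.1] dq 0.039 e 0.0
24.0 [-0.4, 3.6, -0.8] [-11.9, -1.1, -0.1] dq 0.039 e 0.0
25.5 [-0.4, 4.1, -0.9] [-13.4, -1.2, -0.1] dq 0.039 e 0.0
27.0 [-0.5, 4.5, -1.1] [-14.9, -1.3, -0.1] dq 0.039 e 0.0
[ 0.06  0.28  1.7  -0.51  1.19 -1.4 ]
```

View pics/both8.png

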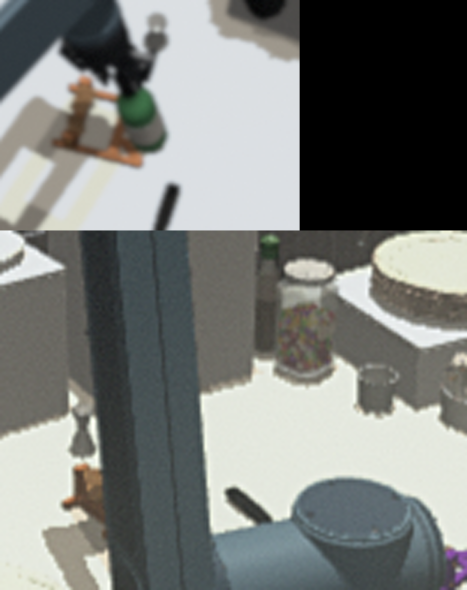

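The bottle is leaning with the jaws, its foot against the stop, and the measured force is small. Continuing through the balance point.

apply_moves(commands=[[[0.06,-0.1,0.3,-0.1,-1.5,-0.1,-0.1],[0.06,-0.1,0.8,-0.2,-3,-0.2,-0.1],[0.06,-0.2,1.3,-0.2,-4.4,-0.4,-0.1],[0.06,-0.2,1.8,-0.3,-5.9,-0.5,-0.1],[0.06,-0.3,2.2,-0.4,-7.4,-0.7,-0.1],[0.06,-0.3,2.7,-0.5,-8.9,-0.8,-0.1],[0.06,-0.3,3.2,-0.6,-10.4,-0.9,-0.1],[0.06,-0.4,3.6,-0.8,-11.9,-1.1,-0.1]]])

```text
clock: 15.7
tcp_pos: [0.5244, -0.0321, 0.1906]
tcp_rot: [-0.141, 3.049, -0.648]
ft_force: [0.3, 1.2, 0.2]
width: 0.0401
```

```bash
python3 log.py; python3 look.py 9; python3 traj.py 24 1.5 10 60
```

```text
t 15.7 q [ 0.006  0.264  1.695 -0.453  1.18  -1.482] p [ 0.5244 -0.0321  0.1906] 
z [ 0.039 -0.405 -0.914] y [-0.084  0.91  -0.407] F [0.3 1.2 0.2] w 0.0401
25.5 [-0.0, 0.4, -0.1] [-1.5, -0.2, -0.1] dq 0.04 e 0.0
27.0 [-0.1, 0.9, -0.2] [-3.0, -0.3, -0.1] dq 0.039 e 0.0
28.5 [-0.1, 1.3, -0.4] [-4.5, -0.4, -0.1] dq 0.038 e 0.0
30.0 [-0.1, 1.8, -0.6] [-6.0, -0.6, -0.1] dq 0.038 e 0.0
31.5 [-0.2, 2.2, -0.8] [-7.5, -0.7, -0.1] dq 0.037 e 0.0
33.0 [-0.2, 2.6, -1.0] [-9.0, -0.9, -0.1] dq 0.036 e 0.0
34.5 [-0.3, 3.1, -1.2] [-10.5, -1.0, -0.1] dq 0.035 e 0.0
36.0 [-0.3, 3.5, -1.4] [-12.0, -1.1, -0.1] dq 0.035 e 0.0
37.5 [-0.3, 3.9, -1.7] [-13.5, -1.3, -0.1] dq 0.034 e 0.0
39.0 [-0.4, 4.3, -1.9] [-15.0, -1.4, -0.1] dq 0.033 e 0.0
[ 0.24  0.39  1.7  -0.71  1.26 -1.12]
```

View pics/both9.png

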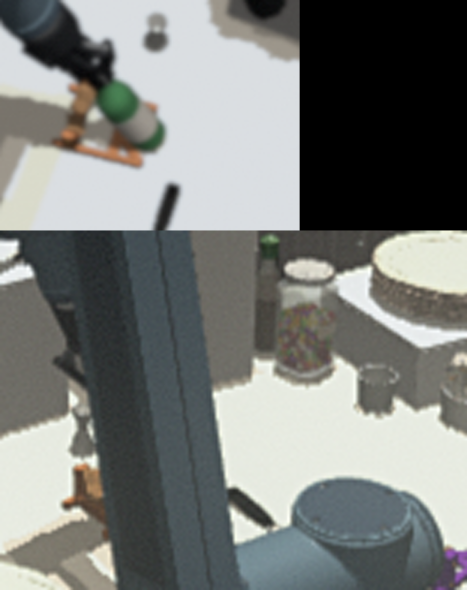

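apply_moves(commands=[[[0.06,0,0.4,-0.1,-1.5,-0.2,-0.1],[0.06,-0.1,0.9,-0.2,-3,-0.3,-0.1],[0.06,-0.1,1.3,-0.4,-4.5,-0.4,-0.1],[0.06,-0.1,1.8,-0.6,-6,-0.6,-0.1],[0.06,-0.2,2.2,-0.8,-7.5,-0.7,-0.1],[0.06,-0.2,2.6,-1,-9,-0.9,-0.1],[0.06,-0.3,3.1,-1.2,-10.5,-1,-0.1],[0.06,-0.3,3.5,-1.4,-12,-1.1,-0.1],[0.06,-0.3,3.9,-1.7,-13.5,-1.3,-0.1],[0.06,-0.4,4.3,-1.9,-15,-1.4,-0.1]]])

```text
clock: 16.8
tcp_pos: [0.5201, 0.0115, 0.1708]
tcp_rot: [-0.134, 2.93, -1.037]
ft_force: [-0.5, -0.1, -1.1]
width: 0.0402
```

```bash
python3 log.py; python3 look.py 10; python3 traj.py 39 1.2 10 60; python3 - <<'E'
from tgt import *
c=dict(np.load('top10.npz')); P=cloud(c); hsv=cv2.cvtColor(c['frame'],cv2.COLOR_RGB2HSV)
m=(hsv[...,0]>45)&(hsv[...,0]<95)&(hsv[...,1]>70)&(np.hypot(P[...,0]-.53,P[...,1]+.08)<.15)
Q=P[m]; d=Q-[O[0],O[1],0]; X=np.c_[d@ex,d@ey,Q[:,2]]*1000
print(len(X),X.min(0),X.max(0),X.mean(0))
im=c['frame'][150:230,190:290,::-1]; cv2.imwrite('pics/z10.png',cv2.resize(im,None,fx=6,fy=6,interpolation=cv2.INTER_CUBIC))
E
```

```text
t 16.8 q [ 0.242  0.389  1.704 -0.712  1.26  -1.119] p [0.5201 0.0115 0.1708] 
z [ 0.058 -0.626 -0.777] y [-0.071  0.774 -0.629] F [-0.5 -0.1 -1.1] w 0.0402
40.2 [0.0, 0.3, -0.2] [-1.2, -0.2, -0.0] dq 0.028 e 0.0
41.4 [-0.0, 0.6, -0.4] [-2.4, -0.3, -0.0] dq 0.025 e 0.0
42.6 [-0.0, 1.0, -0.6] [-3.6, -0.4, -0.0] dq 0.025 e 0.0
43.8 [-0.1, 1.3, -0.8] [-4.8, -0.6, -0.0] dq 0.024 e 0.0
45.0 [-0.1, 1.6, -1.1] [-6.0, -0.7, -0.0] dq 0.023 e 0.0
46.2 [-0.1, 1.9, -1.3] [-7.2, -0.8, -0.0] dq 0.023 e 0.0
47.4 [-0.2, 2.2, -1.6] [-8.4, -0.9, -0.0] dq 0.022 e 0.0
48.6 [-0.2, 2.5, -1.9] [-9.6, -1.0, -0.0] dq 0.022 e 0.0
49.8 [-0.2, 2.7, -2.1] [-10.8, -1.1, -0.0] dq 0.021 e 0.0
51.0 [-0.2, 3.0, -2.4] [-12.0, -1.2, -0.0] dq 0.021 e 0.0
[ 0.39  0.54  1.68 -0.86  1.37 -0.89]
304 [-12.93562577 -22.81930417  26.88913128] [118.07344594  29.05633276 167.22414409] [ 63.85269275   6.77163284 119.69261556]
```

View pics/z10.png

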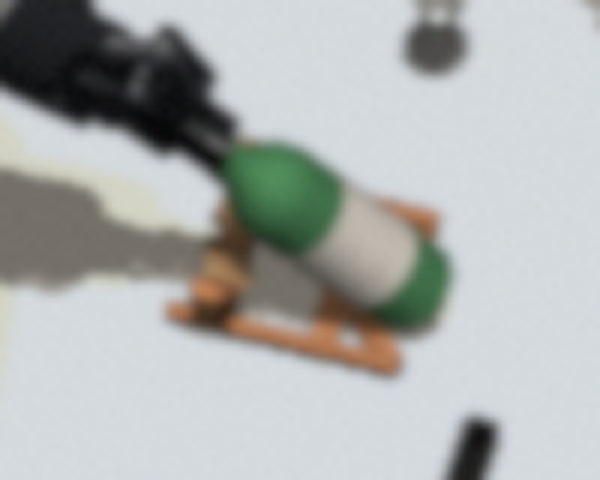

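```bash
cat > cyl.py <<'E'
from tgt import *
import sys
k=sys.argv[1]; th0=float(sys.argv[2])
c=dict(np.load(f'top{k}.npz')); P=cloud(c)
hsv=cv2.cvtColor(c['frame'],cv2.COLOR_RGB2HSV)
D3=P-np.array([O[0],O[1],0]); X=np.stack([D3@ex,D3@ey,P[...,2]],-1)
t=np.radians(th0); a0=np.array([np.sin(t),0,np.cos(t)])
base=np.array([(22-30*np.cos(t)*1)/1000,0,.03*np.sin(t)])
s=(X-base)@a0; rr=np.linalg.norm((X-base)-s[...,None]*a0,axis=-1)
notor=~((hsv[...,0]<18)&(hsv[...,1]>90)); dark=hsv[...,2]>60
m=(s>.005)&(s<.125)&(rr<.042)&notor&dark&(X[...,2]>.02)
B=X[m]
def res(q):
    a=np.array([q[2],q[3],1.]);a/=np.linalg.norm(a); p=np.array([q[0],q[1],.06]); d=B-p
    return np.linalg.norm(d-np.outer(d@a,a),axis=1)-.03
q0=base+a0*(.06-base[2])/a0[2]
f=least_squares(res,[q0[0],q0[1],np.tan(t),0],loss='soft_l1',f_scale=.0015)
a=np.array([f.x[2],f.x[3],1]);a/=np.linalg.norm(a)
# end: max s from shoulder unknown; report axis
p=np.array([f.x[0],f.x[1],.06]); 
foot=((B-p)@a).min(); o=p+a*foot; nk=o+a*.205
print(len(B),'res',np.abs(f.fun).mean().round(4),'tilt deg',np.degrees(np.arccos(a[2])).round(1),'lateral slope',a[1].round(3),'axis@z60',(p*1000).round(1),'foot~',(o*1000).round(0),'neck~',(nk*1000).round(0))
E
python3 cyl.py 10 38; python3 cyl.py 9 24; python3 cyl.py 8 10
```

```text
410 res 0.0013 tilt deg 39.1 lateral slope -0.008 axis@z60 [40.6 -1.6 60. ] foot~ [ 7. -1. 18.] neck~ [136.  -3. 177.]
307 res 0.001 tilt deg 24.6 lateral slope -0.006 axis@z60 [25.8 -2.1 60. ] foot~ [ 5. -2. 14.] neck~ [ 90.  -3. 200.]
188 res 0.0008 tilt deg 10.6 lateral slope 0.008 axis@z60 [12.8 -1.5 60. ] foot~ [ 5. -2. 16.] neck~ [ 42.  -0. 218.]
```

```bash
python3 - <<'E'
from tgt import *
from traj import pose
Q=[]
for k in('top10','scene10','top0'):
    c=dict(np.load(k+'.npz')); p=cloud(c).reshape(-1,3); Q.append(p[(p[:,2]>.03)&(p[:,0]>.3)&(p[:,1]>.12)])
for i,k in enumerate(('top10','scene10','top0')):
  for cap in(60,68):
    x,Rt=pose(np.radians(68),np.radians(cap)); w=x-Rt.apply([0,0,1])*.361
    A,Bp=w,w+(w-x)*.15
    p=Q[i]; d=Bp-x; t=np.clip((p-x)@d/(d@d),.2,1); e=np.linalg.norm(p-x-t[:,None]*d,axis=1)
    # elbow-wrist
    j=np.argsort(e)[:300]; far=p[e<.2]
    print(k,cap,w.round(3),e.min().round(3),p[e.argmin()].round(3))
E
```

```text
top10 60 [0.485 0.386 0.281] 0.08 [0.525 0.492 0.34 ]
top10 68 [0.483 0.408 0.236] 0.092 [0.526 0.501 0.322]
scene10 60 [0.485 0.386 0.281] 0.064 [0.501 0.121 0.201]
scene10 68 [0.483 0.408 0.236] 0.076 [0.501 0.121 0.201]
top0 60 [0.485 0.386 0.281] 0.08 [0.53  0.488 0.34 ]
top0 68 [0.483 0.408 0.236] 0.092 [0.527 0.502 0.321]
```

apply_moves(commands=[[[0.06,0,0.3,-0.2,-1.2,-0.2,0],[0.06,0,0.6,-0.4,-2.4,-0.3,0],[0.06,0,1,-0.6,-3.6,-0.4,0],[0.06,-0.1,1.3,-0.8,-4.8,-0.6,0],[0.06,-0.1,1.6,-1.1,-6,-0.7,0],[0.06,-0.1,1.9,-1.3,-7.2,-0.8,0],[0.06,-0.2,2.2,-1.6,-8.4,-0.9,0],[0.06,-0.2,2.5,-1.9,-9.6,-1,0],[0.06,-0.2,2.7,-2.1,-10.8,-1.1,0],[0.06,-0.2,3,-2.4,-12,-1.2,0]]])

```text
clock: 17.9
tcp_pos: [0.5176, 0.0424, 0.1459]
tcp_rot: [-0.13, 2.796, -1.337]
ft_force: [0.2, 1.3, -0.0]
width: 0.0398
```

```bash
python3 log.py; python3 look.py 11; python3 cyl.py 11 51; python3 traj.py 51 1 10 60 
```

```text
t 17.9 q [ 0.39   0.542  1.682 -0.863  1.369 -0.886] p [0.5176 0.0424 0.1459] 
z [ 0.072 -0.775 -0.628] y [-0.058  0.625 -0.778] F [ 0.2  1.3 -0. ] w 0.0398
474 res 0.0016 tilt deg 51.3 lateral slope -0.019 axis@z60 [57.  -1.8 60. ] foot~ [11. -1. 23.] neck~ [171.  -4. 151.]
52.0 [-0.0, 0.2, -0.1] [-0.9, -0.2, -0.1] dq 0.017 e 0.0
53.0 [-0.1, 0.4, -0.4] [-1.9, -0.3, -0.1] dq 0.016 e 0.0
54.0 [-0.1, 0.6, -0.6] [-2.9, -0.4, -0.1] dq 0.016 e 0.0
55.0 [-0.1, 0.9, -0.9] [-3.9, -0.5, -0.1] dq 0.016 e 0.0
56.0 [-0.1, 1.1, -1.1] [-4.9, -0.6, -0.1] dq 0.015 e 0.0
57.0 [-0.1, 1.3, -1.4] [-5.9, -0.7, -0.1] dq 0.015 e 0.0
58.0 [-0.1, 1.5, -1.6] [-6.9, -0.8, -0.1] dq 0.015 e 0.0
59.0 [-0.2, 1.7, -1.9] [-7.9, -0.9, -0.1] dq 0.015 e 0.0
60.0 [-0.2, 1.9, -2.1] [-8.9, -1.0, -0.1] dq 0.015 e 0.0
61.0 [-0.2, 2.1, -2.4] [-8.9, -1.0, -0.1] dq 0.005 e 0.0
[ 0.47  0.68  1.65 -0.94  1.46 -0.75]
```

apply_moves(commands=[[[0.06,0,0.2,-0.1,-0.9,-0.2,-0.1],[0.06,-0.1,0.4,-0.4,-1.9,-0.3,-0.1],[0.06,-0.1,0.6,-0.6,-2.9,-0.4,-0.1],[0.06,-0.1,0.9,-0.9,-3.9,-0.5,-0.1],[0.06,-0.1,1.1,-1.1,-4.9,-0.6,-0.1],[0.06,-0.1,1.3,-1.4,-5.9,-0.7,-0.1],[0.06,-0.1,1.5,-1.6,-6.9,-0.8,-0.1],[0.06,-0.2,1.7,-1.9,-7.9,-0.9,-0.1],[0.06,-0.2,1.9,-2.1,-8.9,-1,-0.1],[0.06,-0.2,1.9,-2.1,-8.9,-1,-0.1]]])

```text
clock: 19.0
tcp_pos: [0.5149, 0.062, 0.123]
tcp_rot: [-0.124, 2.678, -1.549]
ft_force: [-0.2, 1.3, -2.3]
width: 0.0402
```

```bash
python3 log.py; python3 look.py 12; python3 cyl.py 12 60; python3 traj.py 60 1 10 64; python3 - <<'E'
from tgt import *
c=dict(np.load('top12.npz'))
im=c['frame'][150:230,190:290,::-1]; cv2.imwrite('pics/z12.png',cv2.resize(im,None,fx=6,fy=6,interpolation=cv2.INTER_CUBIC))
E
```

```text
t 19.0 q [ 0.473  0.676  1.65  -0.943  1.464 -0.748] p [0.5149 0.062  0.123 ] 
z [ 0.079 -0.863 -0.499] y [-0.047  0.497 -0.867] F [-0.2  1.3 -2.3] w 0.0402
509 res 0.0017 tilt deg 60.6 lateral slope -0.006 axis@z60 [73.8 -1.8 60. ] foot~ [13. -1. 26.] neck~ [192.  -3. 127.]
61.0 [0.0, 0.2, -0.3] [-1.0, -0.1, 0.0] dq 0.015 e 0.0
62.0 [-0.0, 0.3, -0.6] [-2.0, -0.2, 0.0] dq 0.016 e 0.0
63.0 [-0.0, 0.5, -0.8] [-3.0, -0.3, 0.0] dq 0.016 e 0.0
64.0 [-0.0, 0.7, -1.1] [-3.9, -0.4, 0.0] dq 0.016 e 0.0
65.0 [-0.1, 0.9, -1.4] [-3.9, -0.4, 0.0] dq 0.005 e 0.0
66.0 [-0.1, 1.0, -1.7] [-3.9, -0.4, 0.0] dq 0.005 e 0.0
67.0 [-0.1, 1.2, -2.0] [-3.9, -0.4, 0.0] dq 0.006 e 0.0
68.0 [-0.1, 1.3, -2.3] [-3.9, -0.4, 0.0] dq 0.006 e 0.0
69.0 [-0.1, 1.5, -2.6] [-3.9, -0.4, 0.0] dq 0.006 e 0.0
70.0 [-0.1, 1.6, -2.9] [-3.9, -0.4, 0.0] dq 0.006 e 0.0
[ 0.51  0.77  1.62 -0.96  1.5  -0.67]
```

View pics/z12.png

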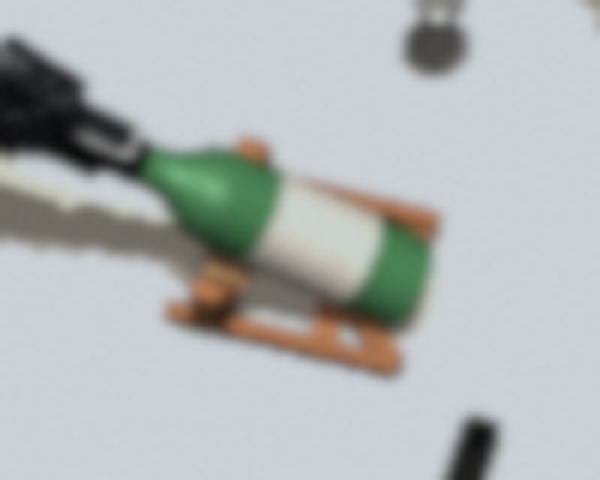

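View pics/scene12.png

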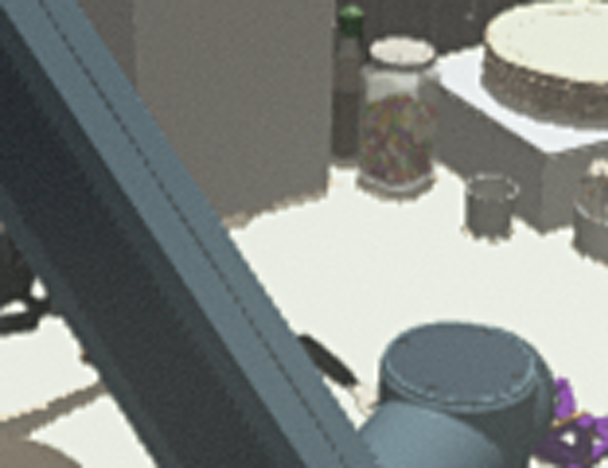

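The bottle is at 60.6°, central, and resting on the front finger (2.3 N). I'll lower it the last bit slowly.

apply_moves(commands=[[[0.06,0,0.1,-0.15,-0.5,-0.1,0],[0.06,0,0.2,-0.3,-1,-0.1,0],[0.06,0,0.3,-0.45,-1.5,-0.2,0],[0.06,0,0.3,-0.6,-2,-0.2,0],[0.06,0,0.4,-0.7,-2.5,-0.3,0],[0.06,0,0.5,-0.8,-3,-0.3,0],[0.06,0,0.6,-0.95,-3.5,-0.4,0],[0.06,0,0.7,-1.1,-4,-0.4,0],[0.06,0,0.8,-1.25,-4.5,-0.4,0],[0.06,-0.1,0.9,-1.4,-5,-0.5,0]]])

```text
clock: 20.1
tcp_pos: [0.5142, 0.0708, 0.1095]
tcp_rot: [-0.119, 2.604, -1.662]
ft_force: [0.5, 0.2, -2.1]
width: 0.0399
```

```bash
python3 log.py; python3 look.py 13; python3 cyl.py 13 65; python3 traj.py 65 .6 10 68
```

```text
t 20.1 q [ 0.509  0.754  1.626 -0.98   1.519 -0.683] p [0.5142 0.0708 0.1095] 
z [ 0.084 -0.903 -0.421] y [-0.038  0.419 -0.907] F [ 0.5  0.2 -2.1] w 0.0399
532 res 0.0019 tilt deg 65.9 lateral slope -0.014 axis@z60 [87.7 -2.3 60. ] foot~ [14. -1. 27.] neck~ [201.  -4. 111.]
65.6 [0.1, 0.0, -0.1] [-0.5, -0.0, 0.0] dq 0.008 e 0.0
66.2 [0.1, 0.1, -0.3] [-1.1, -0.1, 0.0] dq 0.01 e 0.0
66.8 [0.0, 0.2, -0.5] [-1.7, -0.2, 0.0] dq 0.01 e 0.0
67.4 [0.0, 0.3, -0.7] [-2.3, -0.2, 0.0] dq 0.01 e 0.0
68.0 [0.0, 0.4, -0.8] [-2.9, -0.3, 0.0] dq 0.01 e 0.0
68.6 [0.0, 0.5, -1.0] [-2.9, -0.3, 0.0] dq 0.003 e 0.0
69.2 [0.0, 0.6, -1.2] [-2.9, -0.3, 0.0] dq 0.003 e 0.0
69.8 [0.0, 0.7, -1.4] [-2.9, -0.3, 0.0] dq 0.003 e 0.0
70.4 [-0.0, 0.8, -1.5] [-2.9, -0.3, 0.0] dq 0.003 e 0.0
71.0 [-0.0, 0.9, -1.7] [-2.9, -0.3, 0.0] dq 0.003 e 0.0
[ 0.53  0.82  1.6  -1.    1.55 -0.64]
```

apply_moves(commands=[[[0.06,0,0,-0.1,-0.3,0,0],[0.06,0,0.1,-0.2,-0.7,0,0],[0.06,0,0.1,-0.3,-1,-0.1,0],[0.06,0,0.2,-0.4,-1.3,-0.1,0],[0.06,0,0.2,-0.5,-1.7,-0.2,0],[0.06,0,0.3,-0.6,-2,-0.2,0],[0.06,0,0.3,-0.6,-2,-0.2,0]]])

```text
clock: 20.9
tcp_pos: [0.5138, 0.0739, 0.103]
tcp_rot: [-0.119, 2.573, -1.708]
ft_force: [-0.7, 0.2, -0.9]
width: 0.04
```

```bash
python3 log.py; python3 look.py 14; python3 cyl.py 14 67
```

```text
t 20.9 q [ 0.521  0.788  1.616 -0.994  1.541 -0.659] p [0.5138 0.0739 0.103 ] 
z [ 0.085 -0.918 -0.389] y [-0.036  0.387 -0.921] F [-0.7  0.2 -0.9] w 0.04
537 res 0.0019 tilt deg 66.9 lateral slope -0.005 axis@z60 [89.9 -1.2 60. ] foot~ [16. -1. 28.] neck~ [204.  -2. 109.]
```

Fz has dropped to noise level and the tilt is 66.9°. I'll lower a few more mm and see whether it stops following.

apply_moves(commands=[[[0.06,0,0,-0.1,0,0,0],[0.06,0,0.1,-0.2,0,0,0],[0.06,0,0.1,-0.3,0,0,0],[0.06,0,0.1,-0.4,0,0,0],[0.06,0,0.1,-0.4,0,0,0],[0.06,0,0.1,-0.4,0,0,0]]])

```text
clock: 21.6
tcp_pos: [0.5139, 0.0748, 0.0991]
tcp_rot: [-0.119, 2.574, -1.707]
ft_force: [0.6, 0.8, -0.6]
width: 0.04
```

```bash
python3 log.py; python3 look.py 15; python3 cyl.py 15 67;python3 - <<'E'
from tgt import *
c=dict(np.load('top15.npz'))
im=c['frame'][150:230,190:290,::-1]; cv2.imwrite('pics/z15.png',cv2.resize(im,None,fx=6,fy=6,interpolation=cv2.INTER_CUBIC))
E
```

```text
t 21.6 q [ 0.522  0.794  1.615 -0.993  1.539 -0.654] p [0.5139 0.0748 0.0991] 
z [ 0.085 -0.917 -0.389] y [-0.036  0.387 -0.921] F [ 0.6  0.8 -0.6] w 0.04
539 res 0.0019 tilt deg 67.2 lateral slope -0.005 axis@z60 [89.6 -1.1 60. ] foot~ [15. -1. 29.] neck~ [204.  -2. 108.]
```

View pics/z15.png

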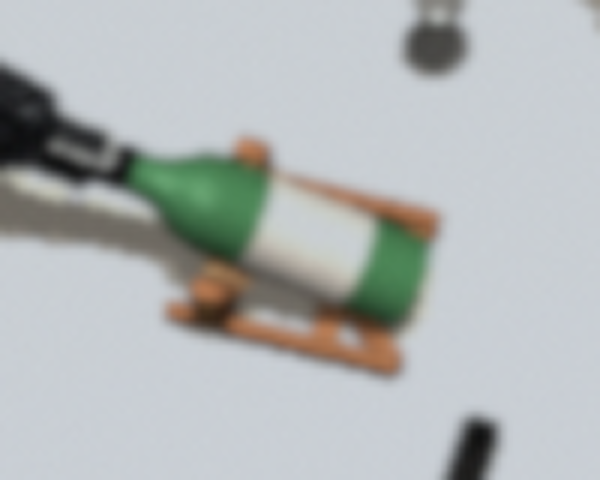

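apply_moves(commands=[[[0,0,0,0,0,0,0],[-0.06,0,0,0,0,0,0],[-0.12,0,0,0,0,0,0],[-0.18,0,0,0,0,0,0],[-0.24,0,0,0,0,0,0],[-0.3,0,0,0,0,0,0],[-0.3,0,0,0,0,0,0]]])

```text
clock: 22.4
tcp_pos: [0.5139, 0.0748, 0.0992]
tcp_rot: [-0.118, 2.574, -1.707]
ft_force: [-0.5, -0.3, -0.3]
width: 0.0557
```

```bash
python3 log.py; python3 look.py 16; python3 cyl.py 16 67;python3 - <<'E'
from tgt import *
s=sensors.observe(); M=R.from_rotvec(s['tcp_rot']).as_matrix()
print('withdraw dir (-z tool) per 1cm', (-M[:,2]).round(3))
E
```

```text
t 22.4 q [ 0.522  0.794  1.615 -0.993  1.539 -0.654] p [0.5139 0.0748 0.0992] 
z [ 0.085 -0.917 -0.389] y [-0.036  0.387 -0.921] F [-0.5 -0.3 -0.3] w 0.0557
543 res 0.0018 tilt deg 66.7 lateral slope -0.003 axis@z60 [89.8 -1.4 60. ] foot~ [16. -1. 28.] neck~ [204.  -2. 109.]
withdraw dir (-z tool) per 1cm [-0.085  0.917  0.389]
```

The bottle did not follow when the jaws opened (66.7°), so it is resting in the saddle. I'll centre the jaws and slide off sideways toward the robot, staying away from the balloons.

apply_moves(commands=[[[-0.3,0,0.2,0.3,0,0,0],[-0.3,0,0.2,0.6,0,0,0],[-0.3,-1,0.1,0.6,0,0,0],[-0.3,-2.5,0,0.6,0,0,0],[-0.3,-4,-0.1,0.6,0,0,0],[-0.3,-6,-0.3,0.6,0,0,0],[-0.3,-8,-0.4,0.6,0,0,0],[-0.3,-10,-0.4,2,0,0,0],[-0.3,-11,-0.4,5,0,0,0],[-0.3,-11,-0.4,9,0,0,0]]])

```text
clock: 23.5
tcp_pos: [0.4012, 0.0702, 0.1891]
tcp_rot: [-0.124, 2.575, -1.712]
ft_force: [1.8, 0.5, -0.4]
width: 0.0559
```

```bash
python3 log.py; python3 look.py 17; python3 cyl.py 17 67
```

```text
t 23.5 q [ 0.621  0.555  1.815 -0.921  1.619 -0.652] p [0.4012 0.0702 0.1891] 
z [ 0.083 -0.918 -0.387] y [-0.04   0.385 -0.922] F [ 1.8  0.5 -0.4] w 0.0559
534 res 0.0019 tilt deg 67.2 lateral slope -0.013 axis@z60 [89.9 -1.7 60. ] foot~ [15. -1. 29.] neck~ [204.  -3. 108.]
```

Clear of the bottle. I'll raise the arm and do a final check.

apply_moves(commands=[[[-0.3,0,0,4,0,0,0],[-0.3,0,0,8,0,0,0],[-0.3,0,0,12,0,0,0],[-0.3,0,0,12,0,0,0],[-0.3,0,0,12,0,0,0]]])

```text
clock: 24.1
tcp_pos: [0.4039, 0.0714, 0.313]
tcp_rot: [-0.113, 2.571, -1.699]
ft_force: [-0.8, 0.3, -0.1]
width: 0.0557
```

```bash
python3 log.py; python3 look.py 18; python3 cyl.py 18 67; python3 - <<'E'
from tgt import *
c=dict(np.load('top18.npz')); c0=dict(np.load('top0.npz'))
cv2.imwrite('pics/full18.png',cv2.resize(c['frame'][:,:,::-1],(768,576)))
d=np.abs(c['z_map']-c0['z_map']);
E
```

```text
t 24.1 q [ 0.621  0.377  1.715 -0.951  1.777 -0.865] p [0.4039 0.0714 0.313 ] 
z [ 0.089 -0.916 -0.392] y [-0.029  0.391 -0.92 ] F [-0.8  0.3 -0.1] w 0.0557
539 res 0.0018 tilt deg 67.3 lateral slope -0.003 axis@z60 [89.9 -1.4 60. ] foot~ [15. -1. 29.] neck~ [204.  -2. 108.]
```

View pics/full18.png

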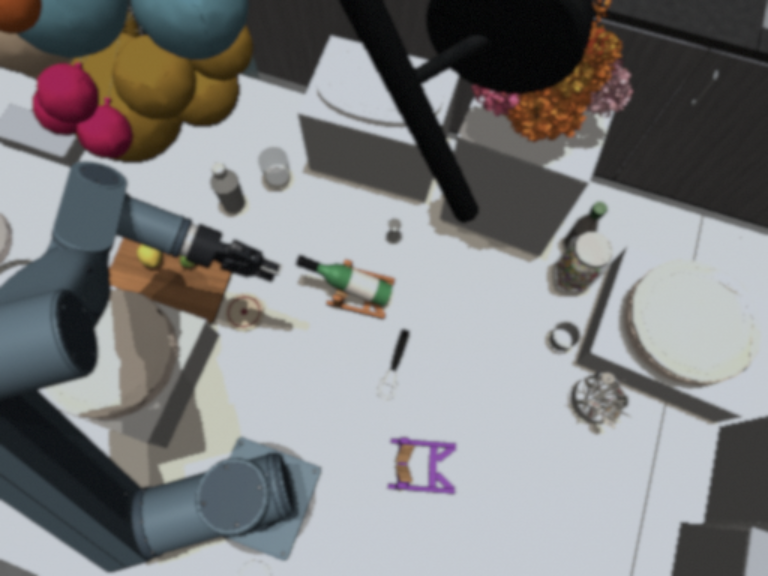

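The bottle lies in the cradle at (345,280), neck up. The jigger (394,230), opener (397,365), coasters (244,312), tumbler, shaker and juice cup show at the same pixels as at the start. Handing in.

```bash
python3 - <<'E'
from h import *
print(job.job_done()); print(sensors.observe()['clock'])
E
```

```text
the job is handed in; nothing more can be done
None
the job is handed in; nothing more can be done
```

The bottle is lying in the wooden cradle, neck up, and I handed the job in after about 24 s of the 72 s allowed. No verdict was reported.

**What I did:** I pushed the bottle upright along the bar with two fingertips placed low on the body. At the heel stop the force rose from about 2.6 to 4.6 N. I then set the loosely open jaws (40 mm gap around the 29 mm neck) over the neck. The rear finger tipped the bottle over the stop and the front finger let it down at no more than about 0.26 rad/s. When it was down I slid the jaws off sideways. I never gripped the bottle.

**Last checks:**

| Check | Measured | Required |
|---|---|---|
| Upright in the heel stop | about (+2.5, −1.2) mm from home | within 8 mm |
| Lean in the cradle | 67.3° (1.17 rad) | 1.12 to 1.33 rad |
| Offset from centre line, neck and foot | about 2 mm | within 15 mm |
| Neck ahead of the cradle origin | about 204 mm | above 160 mm |

- **At rest:** the lean stayed at 67 ± 0.3° as the fingers left, so the bottle was already resting on the saddle.
- **Other things on the bar:** the jigger, opener, coasters, tumbler, shaker and juice cup look unmoved in the top view, judged by eye. I did not measure them.

**Disagreements:** my first estimate of the distance from fingers to bottle was about 15 mm too long, so the stop came later than expected. The final neck point measured about 11 mm further ahead and 4 mm higher than the description says. I put this down to a rough estimate of where the foot is. The scene camera was blocked by the arm for most of the job, so the checks rest on the top camera and the force readings.

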